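# Charge the resonance tubes with brass slugs

### The job

Working from the left tube to the right, slide the carrier until the tube stands under the funnel's spout and pour the slugs of the matching scoop (left scoop for the left tube, middle for middle, right for right) through the funnel into it; a scoop that is empty needs nothing, and any slug that goes astray is to be put through the funnel into its own tube before the next tube's turn. Stand every scoop back upright on the iron shelf behind the brass gate, and at the end slide the carrier fully over to its right-hand stop, clear of the funnel. Leave the other things where they are.

Things in the scene. Friction and masses are not known exactly. Their poses are not given: they have to be found in the camera images.
- shelf: fixed cast-iron shelf slab on the left of the table: top face 30 above the table, 270 deep (x) by 380 wide (y), with raised lips 42 high at both sides and the back and a low brass gate, 59 high, along its front (-x) edge. Origin at the centre of its underside, z up. Sizes in mm.
- scoop_left: the left one of three alike tin scoops on the shelf (left = +y). Origin at the centre of its underside; open pouring lip towards its own -x. 94 long (x), 48 wide (y), walls 28 high, floor 3 thick; the lip rises at 15 degrees to 9 above the underside at x = -47. At the back a wooden grip block 14 (x) by 26 (y), top 82 above the underside, centred at x = +52. 120 g. Sizes in mm.
- scoop_middle: the middle one of three alike tin scoops on the shelf (left = +y). Origin at the centre of its underside; open pouring lip towards its own -x. 94 long (x), 48 wide (y), walls 28 high, floor 3 thick; the lip rises at 15 degrees to 9 above the underside at x = -47. At the back a wooden grip block 14 (x) by 26 (y), top 82 above the underside, centred at x = +52. 120 g. Sizes in mm.
- scoop_right: the right one of three alike tin scoops on the shelf (left = +y). Origin at the centre of its underside; open pouring lip towards its own -x. 94 long (x), 48 wide (y), walls 28 high, floor 3 thick; the lip rises at 15 degrees to 9 above the underside at x = -47. At the back a wooden grip block 14 (x) by 26 (y), top 82 above the underside, centred at x = +52. 120 g. Sizes in mm.
- slug_left1: brass slug, a short cylinder 14 across and 14 long, axis along its z, 18 g, origin at its centre; starts in the left scoop (may be absent) Sizes in mm.
- slug_left2: brass slug, a short cylinder 14 across and 14 long, axis along its z, 18 g, origin at its centre; starts in the left scoop (may be absent) Sizes in mm.
- slug_left3: brass slug, a short cylinder 14 across and 14 long, axis along its z, 18 g, origin at its centre; starts in the left scoop (may be absent) Sizes in mm.
- slug_middle1: brass slug, a short cylinder 14 across and 14 long, axis along its z, 18 g, origin at its centre; starts in the middle scoop (may be absent) Sizes in mm.
- slug_middle2: brass slug, a short cylinder 14 across and 14 long, axis along its z, 18 g, origin at its centre; starts in the middle scoop (may be absent) Sizes in mm.
- slug_middle3: brass slug, a short cylinder 14 across and 14 long, axis along its z, 18 g, origin at its centre; starts in the middle scoop (may be absent) Sizes in mm.
- slug_right1: brass slug, a short cylinder 14 across and 14 long, axis along its z, 18 g, origin at its centre; starts in the right scoop (may be absent) Sizes in mm.
- slug_right2: brass slug, a short cylinder 14 across and 14 long, axis along its z, 18 g, origin at its centre; starts in the right scoop (may be absent) Sizes in mm.
- slug_right3: brass slug, a short cylinder 14 across and 14 long, axis along its z, 18 g, origin at its centre; starts in the right scoop (may be absent) Sizes in mm.
- funnel_spout (a point): centre of the lower end of the spout (40 outside, 34 inside) of the fixed tin funnel, an old ear trumpet, 130 above the table; a tube must stand under it. The round mouth, 124 across, is 70 higher on the same axis (200 above the table); the cone starts 20 above the spout's end. An 18 thick steel post, 227 tall, carries it, 130 behind (+x). Sizes in mm.
- tube_left (a point): centre of the open top of the left one of three glass tubes fixed on the carrier (left = +y): 41 inside, 47 outside, top 121 above the table, inner floor 71 below the top. Moves with the carrier. Sizes in mm.
- tube_middle (a point): centre of the open top of the middle one of three glass tubes fixed on the carrier (left = +y): 41 inside, 47 outside, top 121 above the table, inner floor 71 below the top. Moves with the carrier. Sizes in mm.
- tube_right (a point): centre of the open top of the right one of three glass tubes fixed on the carrier (left = +y): 41 inside, 47 outside, top 121 above the table, inner floor 71 below the top. Moves with the carrier. Sizes in mm.
- handle (a point): top centre of the carrier's brass handle post, 18 diameter, 54 tall, top 99 above the table, 150 nearer the robot than the carrier's middle. Axes: x away from the robot, y to the left (slide_y). The carrier slides freely in both x (50 nearer to 40 farther than mid) and y, does not turn, and stays where it is left (about 2 N friction). Sizes in mm.
- slide_y (a joint): position of the cross slide, m, grows to the left (+y of the station), from -0.150 (right-hand stop) to 0.065; stays where it is left, about 2 N friction
- pillar: cracked white ceramic insulator pillar, 36 across and 55 tall, standing on the shelf; origin under its foot; a bystander Sizes in mm.
- pitch_pipe: brass pitch pipe, 70 long, 16 thick, lying at the back of the shelf; origin under its middle; a bystander Sizes in mm.
- tuning_fork: steel tuning fork lying on the table, about 150 long; origin on its underside near the yoke; a bystander Sizes in mm.
- mallet: rubber-headed mallet lying on the table, about 175 long; origin on the table under its middle; a bystander Sizes in mm.
- tin: small open tin cup, 64 across, 50 tall; origin under its foot; a bystander Sizes in mm.
Not all that is in view belongs to the job. Leave any orange look-alike of the scoop_right alone.

How it is judged (in metres and radians):
On the way, in this order (a step that is already met when the one before it is completed fails the run):
1. all slugs of the left scoop lie in the left tube (horizontal distance between each of slug_left1, slug_left2, slug_left3 and tube_left below 0.02 m and z of slug_left1 in the frame of tube_left between -0.076 and -0.018 m and z of slug_left2 in the frame of tube_left between -0.076 and -0.018 m and z of slug_left3 in the frame of tube_left between -0.076 and -0.018 m), for 0.2 s.
2. all slugs of the middle scoop lie in the middle tube (horizontal distance between each of slug_middle1, slug_middle2, slug_middle3 and tube_middle below 0.02 m and z of slug_middle1 in the frame of tube_middle between -0.076 and -0.018 m and z of slug_middle2 in the frame of tube_middle between -0.076 and -0.018 m and z of slug_middle3 in the frame of tube_middle between -0.076 and -0.018 m), for 0.2 s.
3. all slugs of the right scoop lie in the right tube (horizontal distance between each of slug_right1, slug_right2, slug_right3 and tube_right below 0.02 m and z of slug_right1 in the frame of tube_right between -0.076 and -0.018 m and z of slug_right2 in the frame of tube_right between -0.076 and -0.018 m and z of slug_right3 in the frame of tube_right between -0.076 and -0.018 m), for 0.2 s.
At the end, for the whole second after the job is handed in: Every slug lies inside the tube that matches its scoop (within 20 mm of the tube's axis and at least 18 mm below its rim); the three scoops stand upright (within 0.12 rad) and still on the shelf top behind the gate; the cross slide is at its right-hand stop to within 10 mm (all of step 1 and all of step 2 and all of step 3 and value of joint slide_y below -0.14 m and angle between each of scoop_left, scoop_middle, scoop_right's own z axis and vertical below 0.12 rad and z of scoop_left in the frame of shelf between 0.026 and 0.036 m and x of scoop_left in the frame of shelf between -0.125 and 0.125 m and y of scoop_left in the frame of shelf between -0.18 and 0.18 m and linear speed of each of scoop_left, scoop_middle, scoop_right below 0.02 m/s and z of scoop_middle in the frame of shelf between 0.026 and 0.036 m and x of scoop_middle in the frame of shelf between -0.125 and 0.125 m and y of scoop_middle in the frame of shelf between -0.18 and 0.18 m and z of scoop_right in the frame of shelf between 0.026 and 0.036 m and x of scoop_right in the frame of shelf between -0.125 and 0.125 m and y of scoop_right in the frame of shelf between -0.18 and 0.18 m); the robot touches nothing.
It fails at once if a slug is put into a tube that is not standing under the funnel's spout ((horizontal distance between slug_left1 and tube_left below 0.02 m and z of slug_left1 in the frame of tube_left between -0.018 and 0.002 m and horizontal distance between slug_left1 and funnel_spout above 0.05 m) or (horizontal distance between slug_left2 and tube_left below 0.02 m and z of slug_left2 in the frame of tube_left between -0.018 and 0.002 m and horizontal distance between slug_left2 and funnel_spout above 0.05 m) or (horizontal distance between slug_left3 and tube_left below 0.02 m and z of slug_left3 in the frame of tube_left between -0.018 and 0.002 m and horizontal distance between slug_left3 and funnel_spout above 0.05 m) or (horizontal distance between slug_middle1 and tube_middle below 0.02 m and z of slug_middle1 in the frame of tube_middle between -0.018 and 0.002 m and horizontal distance between slug_middle1 and funnel_spout above 0.05 m) or (horizontal distance between slug_middle2 and tube_middle below 0.02 m and z of slug_middle2 in the frame of tube_middle between -0.018 and 0.002 m and horizontal distance between slug_middle2 and funnel_spout above 0.05 m) or (horizontal distance between slug_middle3 and tube_middle below 0.02 m and z of slug_middle3 in the frame of tube_middle between -0.018 and 0.002 m and horizontal distance between slug_middle3 and funnel_spout above 0.05 m) or (horizontal distance between slug_right1 and tube_right below 0.02 m and z of slug_right1 in the frame of tube_right between -0.018 and 0.002 m and horizontal distance between slug_right1 and funnel_spout above 0.05 m) or (horizontal distance between slug_right2 and tube_right below 0.02 m and z of slug_right2 in the frame of tube_right between -0.018 and 0.002 m and horizontal distance between slug_right2 and funnel_spout above 0.05 m) or (horizontal distance between slug_right3 and tube_right below 0.02 m and z of slug_right3 in the frame of tube_right between -0.018 and 0.002 m and horizontal distance between slug_right3 and funnel_spout above 0.05 m)).
It fails at once if a bystander (pillar, pitch pipe, tuning fork, mallet, tin cup) is moved by more than 40 mm (distance of any of pillar, pitch_pipe, tuning_fork, mallet, tin from where it was at the start of the episode above 0.04 m).
Of slug_left1, slug_left2, slug_left3, slug_middle1, slug_middle2, slug_middle3, slug_right1, slug_right2, slug_right3 only 4 to 7 are there at a start; the rules pass over those that are not, and their reading is None.
At some moment in a run one of scoop_left, scoop_middle, scoop_right may be knocked a few centimetres aside while the robot is not near it.
It also fails if it takes over 210 s, if anything falls off the work surface, if the arm or the gripper's body presses on something with over 40 N, if the wrist force passes 120 N, or if a joint passes its speed limit or range.

### The arm

A 6-joint arm with a two-finger parallel gripper is mounted at the origin on the work surface. World frame = base frame: x ahead of the robot, y to its left, z up, the work surface at z = 0. Lengths are in mm, angles in rad, forces in N, time in s.
With the tool pointing down it reaches from about 350 to 950 mm from the base axis. Payload 17.4 kg.
Tool frame: the origin (TCP) lies at the very end of the fingers, on their centre line; the grasp point (between the pads) lies env.grip_depth behind it (env.grip_depth is the distance from the TCP to the grasp point, in mm); z points along the fingers, y is the line along which they close (so a half turn about z gives the same grasp; the last joint's range is limited). The gripper opens to 93 mm and grips with 3 to 60 N. Pads are 15 mm wide; open, the fingers measure 128 mm over their backs; the gripper's body (75 mm by 188 mm) begins 65 mm behind the grasp point.
Start: joints at [-1.362, 0.116, 1.442, -0, 1.584, -0.038], TCP at [164.894, -654.555, 218.646] pointing down, gripper open.
Joint ranges: [-2.83, 2.83], [-0.83, 2.19], [0.07, 2.5], [-1.14, 4.28], [0.01, 3], [-2.97, 2.97]. Speed limits (rad/s): [1.89, 1.89, 2.22, 3.14, 3.14, 3.14].

### API

Orientations are given as a 3x3 rotation matrix whose columns are the frame's x, y, z axes.
In Python, from workcell import sensors, eyes, env gives the robot as it stands. The module is installed in compiled form; this text tells all that it offers.
- The arm moves only by the tool carry_out, never from a script. Its argument "moves" is a list of rows, each a list of 7 numbers: the shift along the tool's x, y, z normalised to -1 to 1, where 1 is 50 cm, then the turn, a rotation vector about the tool's x, y, z normalised to -1 to 1, where 1 is 180 degrees, then the closure, from -1 (fully open) to 1 (shut). In form: [[tx, ty, tz, ax, ay, az, fingers], ...]. A call has 1 to 8 rows; each row is the pose to reach, as a shift and turn from the pose commanded when the call began, along the tool's axes at that moment, turning the shorter way round; what a row does not reach only later rows make up. A row lasts 1/12 s, in which the tool goes at most 41.7 mm and 7.16 degrees, less where a joint would pass 70% of its speed; a pose out of reach is approached as far as the arm can. A call with a number of a shift or a turn outside -1 to 1 is refused whole. A call with a gripper value outside its range is refused whole. The fingers move at their own pace and stop on an object; the grip force is fixed at half the most. Time passes only in rows, so rows that repeat a pose let the fingers close. It gives the time, the measured TCP pose, the force, the opening and the grip force at its end, in the units of the state.
- sensors.get_obs(): the state, without advancing time (a new reading comes with each control period).
- eyes.get_image(name): name is "scene" or "top" or "wrist"; returns (picture, depth): 480x640x3 uint8, red, green, blue; 480x640 float32, mm along the optical axis (not along the pixel's ray), 0 where there is no reading.
- eyes.camera_params(name): a dict with "K" (3x3 intrinsics, pixels), "k1" (the pictures are not rectified: a ray, as slopes to the right and down, at radius r is drawn at 1 + k1 r^2 times it, then the intrinsics apply), "T" (4x4, takes a point from camera to world coordinates). Camera axes: x right, y down, z forward; pixel columns grow to the right and rows downward; lengths in mm; the calibration is good to about 2 mm. A picture is of the moment at which its call begins: read the wrist's pose just before it. camera_params takes no time and is no camera call; for the wrist camera it gives the pose at the moment of the call.
- env.sign_off(): hands the job in; it is judged then, once.
Trained networks look in the newest picture that a camera, given by its name, has taken for a name from the list of things; names that differ only in an ending like _2 or _b are one class to them, and where a whole thing is asked for, a point or a joint stands for the part that bears it (a point fixed in the world has none). Each returns a list of dicts, best first, with "conf" (0 to 1); they miss things now and then, are a little off and sometimes report something else, mostly with a low value. They report only what shows in the picture. A call takes as long as a camera call. They do not tell look-alikes from the thing itself.
- eyes.spot_in(camera, thing): "bbox" ([left, top, right, bottom] in pixels, round what is visible of it).
- eyes.mark_of(camera, thing): "uv" ([column, row] in pixels: a listed point, or the origin of a listed thing).
The state is a dict: "t": time; "qpos": joint angles; "joint_vel": joint speeds; "joint_efforts": joint torques, N m; "tool_pos": TCP position; "tcp_rot": TCP orientation; "force": force on the tool from outside, world axes, zero at the start; "torque": the same for the moment, N m; "gripper_width": finger opening in mm; "grip_force": force on a finger pad.
Only numpy, scipy, OpenCV 4.12 (cv2) and the standard library are available. Lean on these libraries where they do the work, as an engineer would, in place of code of your own. Each camera call takes 0.05 s, during which the arm holds its last target. There are 200 camera calls.

## Working session

There is one attempt and no reset: what is moved stays moved. The work goes in short steps, Python scripts to look and compute and a tool call to move; the robot and the scene stay as the last step left them, time stands still between calls to the robot, and variables do not carry over. Pictures are saved under pics/ and viewed, at most 14 in all, crops included, and the job is handed in when it is done.

Besides the shell and the picture viewer there is one more tool, called as a command line: name --pt "numbers of a row" for each row, then --argument value for the rest. carry_out: Moves the arm, as the interface text tells. Its arguments: {"type":"object","properties":{"moves":{"type":"array"}},"required":["moves"]}

```bash
mkdir -p pics; cat > h.py <<'E'
import numpy as np, cv2
from workcell import sensors, eyes, env
def snap(cam,name=None):
    P=eyes.camera_params(cam); im,d=eyes.get_image(cam)
    if name: cv2.imwrite('pics/'+name+'.png',im[:,:,::-1])
    return im,d,P
def ray(P,uv):
    K=np.array(P['K'],float); k1=P['k1']
    x=np.array([(uv[0]-K[0,2])/K[0,0],(uv[1]-K[1,2])/K[1,1]]); u=x.copy()
    for _ in range(20): u=x/(1+k1*(u@u))
    return np.array([u[0],u[1],1.])
def at_z(P,uv,z):
    T=np.array(P['T']); r=T[:3,:3]@ray(P,uv); o=T[:3,3]
    return o+r*(z-o[2])/r[2]
def at_d(P,uv,d):
    T=np.array(P['T']); return T[:3,:3]@(ray(P,uv)*d)+T[:3,3]
def cloud(P,d):
    K=np.array(P['K'],float);v,u=np.mgrid[0:480,0:640]
    x=np.stack([(u-K[0,2])/K[0,0],(v-K[1,2])/K[1,1]],-1);q=x.copy()
    for _ in range(10): q=x/(1+P['k1']*(q**2).sum(-1,keepdims=True))
    p=np.concatenate([q,np.ones((480,640,1))],-1)*d[...,None]
    T=np.array(P['T']);return p@T[:3,:3].T+T[:3,3]
E
python3 - <<'E'
from h import *
print(env.grip_depth, sensors.get_obs())
for c in ['scene','top']:
    im,d,P=snap(c,c+'0'); print(c,P)
    for t,z in [('shelf',0),('scoop_left',30),('scoop_middle',30),('scoop_right',30),('slug_left1',40),('slug_middle1',40),('slug_right1',40),('funnel_spout',130),('tube_left',121),('tube_middle',121),('tube_right',121),('handle',99),('pillar',30),('pitch_pipe',30),('tin',0)]:
        for r in eyes.mark_of(c,t)[:4]: print(t,np.round(r['uv'],1),round(r['conf'],2),np.round(at_z(P,r['uv'],z)))
E
```

```text
18.8 {'t': 0.0, 'qpos': array([-1.36180795e+00,  1.16517235e-01,  1.44224899e+00,  1.16479540e-05,
        1.58400305e+00, -3.78075908e-02]), 'joint_vel': array([-0.00044448,  0.00038355,  0.00050242, -0.0007667 ,  0.00071473,
        0.00055749]), 'joint_efforts': array([ 2.77743775e-04, -7.21275759e+01, -6.22604799e+01,  7.80254952e-02,
        2.39031343e-02, -3.79204516e-05]), 'tool_pos': array([ 164.85012448, -654.35687613,  217.89421731]), 'tcp_rot': array([[ 9.69700108e-01,  2.44298272e-01, -2.32720358e-04],
       [ 2.44298376e-01, -9.69699424e-01,  1.15343495e-03],
       [ 5.61133690e-05, -1.17533921e-03, -9.99999308e-01]]), 'force': array([ 0.20055764, -0.07120988,  0.39625437]), 'torque': array([ 0.00392351, -0.01392599, -0.00022454]), 'grip_force': 0.0, 'gripper_width': 92.96898407048371}
scene {'K': array([[512.12444168,   0.        , 316.76709677],
       [  0.        , 512.12444168, 249.04787343],
       [  0.        ,   0.        ,   1.        ]]), 'k1': -0.04762585772163587, 'T': array([[-6.24522892e-01,  5.27232099e-01, -5.76192217e-01,
         1.16311450e+03],
  
[... 2673 characters left out ...]
] 0.62 [488. 238. 121.]
tube_left [423.7 183.5] 0.6 [626. -78. 121.]
tube_left [300.4 275.3] 0.25 [461. 145. 121.]
tube_middle [452.2 160.7] 0.57 [ 669. -132.  121.]
tube_middle [425.6 183.2] 0.33 [627. -82. 121.]
tube_right [480.  179.8] 0.93 [ 633. -180.  121.]
tube_right [192.7 275.1] 0.37 [462. 336. 121.]
handle [455.5 256.8] 0.75 [ 495. -134.   99.]
pillar [175.3 201.8] 0.92 [619. 404.  30.]
pillar [304.5 284. ] 0.74 [453. 142.  30.]
pillar [341.3 134.5] 0.41 [759.  68.  30.]
pitch_pipe [310.4 202.3] 0.78 [616. 131.  30.]
pitch_pipe [185. 365.] 0.53 [301. 368.  30.]
tin [378.  288.4] 0.65 [446.  -3.   0.]
tin [484.2 182.5] 0.62 [ 663. -226.    0.]
tin [247.8 250.5] 0.44 [524. 259.   0.]
```

```bash
ls pics
```

```text
scene0.png
top0.png
```

View pics/top0.png

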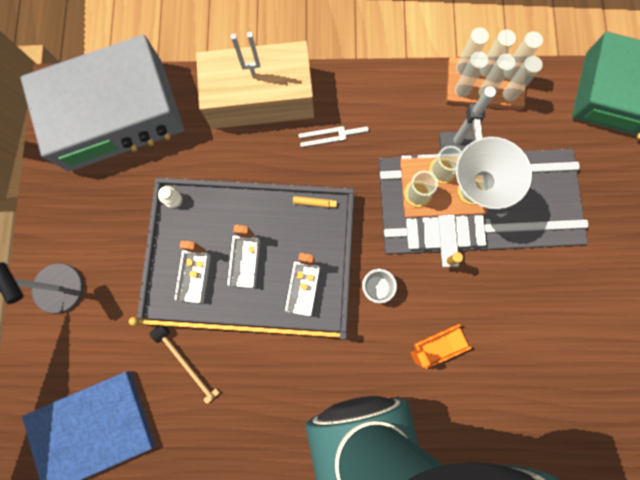

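View pics/scene0.png

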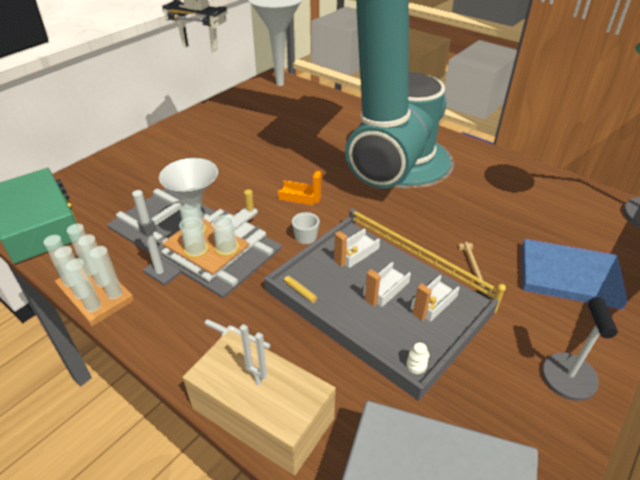

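Top picture: left scoop at (192,275) and right scoop at (303,288) hold slugs, the middle one at (243,260) looks empty, and the orange decoy is at (441,345). The carrier's left tube is at (422,187) and its middle tube at (448,163). The right tube is near the funnel at (494,173), and the handle is at (455,257). Next I refine these with depth.

```bash
cat > meas.py <<'E'
from h import *
from scipy.spatial.transform import Rotation as R
def blocks(im,C):
    """scoops: centre of wooden grip tops and axis (towards grip) from top camera"""
    hsv=cv2.cvtColor(im,cv2.COLOR_RGB2HSV); out=[]
    m=(C[...,2]>95)&(C[...,2]<125)&(C[...,1]>60)&(C[...,1]<460)&(C[...,0]>350)&(C[...,0]<680)&(hsv[...,1]>120)&(hsv[...,0]<20)
    n,l,s,c=cv2.connectedComponentsWithStats(m.astype(np.uint8))
    for i in range(1,n):
        if s[i,4]<15: continue
        p=C[l==i]; g=np.median(p[:,:2],0); (cx,cy),(w,h),a=cv2.minAreaRect(p[:,:2].astype(np.float32))
        # scoop walls, z 45..64 near
        q=C[(C[...,2]>48)&(C[...,2]<66)&(np.hypot(C[...,0]-g[0],C[...,1]-g[1])<125)&(hsv[...,1]<80)]
        r=cv2.minAreaRect(q[:,:2].astype(np.float32)) if len(q)>5 else None
        if r is not None:
            ax=np.array([cx,cy])-np.array(r[0])
        out.append((np.round([cx,cy],1),np.round([w,h,a],1),np.round(p[:,2].mean(),1),s[i,4],None if r is None else (np.round(r[0],1),np.round(r[1],1),round(r[2],1),round(np.degrees(np.arctan2(ax[1],ax[0])),1))))
    return out
if __name__=='__main__':
    im,d,P=snap('top'); C=cloud(P,d)
    for b in blocks(im,C): print(b)
    cv2.imwrite('pics/crop1.png',np.hstack([cv2.resize(im[225:325,165:330,::-1],None,fx=2.4,fy=4,interpolation=3),cv2.resize(im[130:280,390:550,::-1],(400,400),interpolation=3)]))
    z=C[...,2]
    reg=(C[...,0]>400)&(C[...,0]<800)&(C[...,1]<-40)&(C[...,1]>-300)
    for lo,hi in [(192,206),(90,104),(112,126),(215,232)]:
        m=reg&(z>lo)&(z<hi); n,l,s,c=cv2.connectedComponentsWithStats(m.astype(np.uint8))
        for i in range(1,n):
            if s[i,4]>12:
                p=C[l==i]; (cc,r)=cv2.minEnclosingCircle(p[:,:2].astype(np.float32)); print(lo,s[i,4],np.round(cc,1),round(r,1),np.round(p.mean(0),1))
    for n_ in ['scene']:
        im,d,P=snap(n_); C=cloud(P,d); z=C[...,2]
        reg=(C[...,0]>400)&(C[...,0]<800)&(C[...,1]<-40)&(C[...,1]>-300)
        for lo,hi in [(192,206),(90,104),(112,126),(215,232)]:
          m=reg&(z>lo)&(z<hi); n,l,s,c=cv2.connectedComponentsWithStats(m.astype(np.uint8))
          for i in range(1,n):
            if s[i,4]>12:
                p=C[l==i]; (cc,r)=cv2.minEnclosingCircle(p[:,:2].astype(np.float32)); print('sc',lo,s[i,4],np.round(cc,1),round(r,1),np.round(p.mean(0),1))
        m=(C[...,2]>95)&(C[...,2]<125)&(C[...,1]>60)&(C[...,1]<460)&(C[...,0]>350)&(C[...,0]<560)
        n,l,s,c=cv2.connectedComponentsWithStats(m.astype(np.uint8))
        for i in range(1,n):
            if s[i,4]>15: p=C[l==i];print('blk',s[i,4],p[:,:].min(0).round(),p.max(0).round())
E
python3 meas.py
```

```text
(array([547. , 254.6]), array([25.1, 14. , 84.5]), np.float64(110.3), np.int32(127), (array([495.5, 259. ]), array([231.5,  94.6]), 87.4, np.float64(-5.0)))
(array([518.3, 351.3]), array([26.1, 13.9, 85. ]), np.float64(110.4), np.int32(130), (array([534.5, 317.6]), array([221.5, 171. ]), 10.0, np.float64(115.5)))
(array([494.1, 136.1]), array([25.5, 13.9, 78.6]), np.float64(110.8), np.int32(122), (array([454.1, 146.7]), array([246.3, 115.9]), 73.8, np.float64(-14.8)))
192 47 [ 751.4 -172.2] 8.7 [ 746.6 -169.1  198.7]
192 1192 [ 622.8 -177.9] 62.0 [ 628.7 -185.1  197.2]
90 31 [ 751.3 -171.7] 8.8 [ 746.7 -168.9   96.3]
90 49 [ 686.8 -131.8] 16.8 [ 692.3 -134.9   97.7]
90 68 [ 670.6 -125.6] 22.6 [ 660.5 -118.5   97.1]
90 58 [632.3 -82.1] 19.5 [641.2 -89.1  96.7]
90 31 [ 634.1 -198.9] 13.4 [ 635.  -202.1   96.6]
90 51 [619.5 -74.6] 21.2 [611.9 -69.2  96.8]
90 89 [ 495.5 -136.6] 9.2 [ 494.9 -136.    98.9]
112 160 [ 674.8 -129. ] 23.7 [ 675.9 -124.7  119.1]
112 197 [628.1 -79.4] 23.8 [627.9 -79.5 119.4]
215 122 [ 751.1 -172.3] 9.4 [ 750.3 -171.2  225.3]
sc 192 521 [ 621.4 -178.9] 64.2 [ 61
[... 230 characters left out ...]
sc 90 20 [ 651.2 -182.7] 11.4 [ 654.2 -181.9  100. ]
sc 90 62 [621.  -91.1] 16.5 [617.7 -95.2  97.7]
sc 90 61 [ 667.9 -139.3] 16.3 [ 664.5 -145.    98. ]
sc 90 113 [ 676.  -126.5] 23.9 [ 684.7 -113.7   96.8]
sc 90 107 [631.8 -77.4] 23.2 [640.4 -66.4  96.5]
sc 90 46 [ 753.4 -170.6] 9.0 [ 755.  -167.    96.8]
sc 112 95 [ 633.8 -179. ] 23.5 [ 641.1 -168.   117.4]
sc 112 184 [629.2 -80. ] 24.8 [630.  -79.5 117.9]
sc 112 192 [ 675.3 -128.9] 25.2 [ 676.  -128.5  118. ]
sc 112 37 [ 754.2 -170.1] 9.0 [ 755.3 -167.3  117.7]
sc 215 79 [ 752.8 -172.2] 11.2 [ 753.7 -169.8  224.3]
blk 119 [489. 123.  95.] [505. 150. 115.]
blk 153 [540. 242.  95.] [558. 269. 115.]
blk 165 [510. 338.  95.] [529. 364. 116.]
```

View pics/crop1.png

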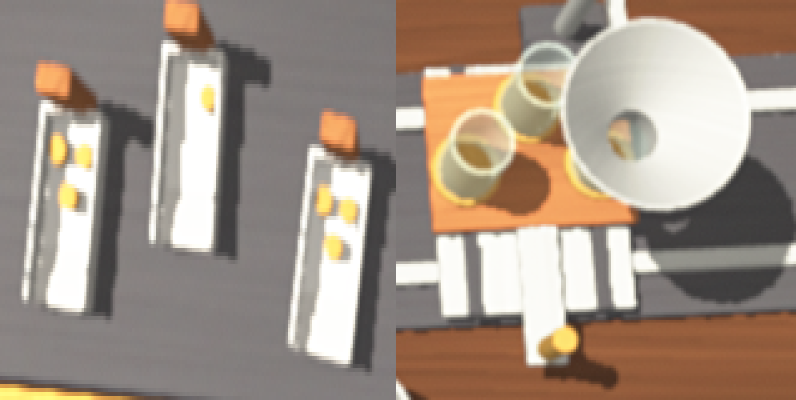

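```bash
cat > plan.py <<'E'
from h import *
from scipy.spatial.transform import Rotation as R
def rot(yaw,tilt=0):
    s,c=np.sin(np.radians(yaw)),np.cos(np.radians(yaw))
    D=np.array([[c,s,0],[s,-c,0],[0,0,-1.]])
    return R.from_rotvec(np.array([-s,c,0])*-np.radians(tilt)).as_matrix()@D
def plan(segs,start=None):
    """segs: (pos,yaw,tilt,closure,nrows); start: (pos,R) if not the current pose"""
    if start is None:
        o=sensors.get_obs(); start=(np.array(o['tool_pos']),np.array(o['tcp_rot']))
    p0,R0=start; rows=[]
    for pos,yaw,tilt,cl,n in segs:
        sh=R0.T@(np.array(pos,float)-p0)/500; rv=R.from_matrix(R0.T@rot(yaw,tilt)).as_rotvec()/np.pi
        rows.append('%dx [%s,%g]'%(n,','.join('%g'%round(v,3 if i<3 else 4) for i,v in enumerate([*sh,*rv])),cl))
    print('\n'.join(rows))
E
python3 - <<'E'
from plan import *
plan([((495.5,-136.3,230),3,0,-1,16)])
plan([((495.5,-136.3,58),3,0,-1,5),((495.5,-136.3,58),3,0,1,3)],((495.5,-136.3,230),rot(3)))
E
```

```text
16x [0.894,-0.844,-0.023,0,-0,0.0619,-1]
5x [0,0,0.344,0,0,0,-1]
3x [0,0,0.344,0,0,0,1]
```

carry_out --pt "0.894 -0.844 -0.023 0 0 0.0619 -1" --pt "0.894 -0.844 -0.023 0 0 0.0619 -1" --pt "0.894 -0.844 -0.023 0 0 0.0619 -1" --pt "0.894 -0.844 -0.023 0 0 0.0619 -1" --pt "0.894 -0.844 -0.023 0 0 0.0619 -1" --pt "0.894 -0.844 -0.023 0 0 0.0619 -1" --pt "0.894 -0.844 -0.023 0 0 0.0619 -1" --pt "0.894 -0.844 -0.023 0 0 0.0619 -1"

```text
t: 2.37
tool_pos: [344.6, -371.7, 225.1]
tcp_rot: [[0.999, 0.052, 0.0], [0.052, -0.999, -0.0], [0.0, 0.0, -1.0]]
force: [0.9, -0.8, -0.2]
gripper_width: 93.6
grip_force: 0.0
```

```bash
python3 - <<'E'
from plan import *
print(sensors.get_obs()['tool_pos'],sensors.get_obs()['qpos'])
plan([((495.5,-136.3,230),3,0,-1,8)])
E
```

```text
[ 344.55005767 -371.67184912  225.13730525] [-8.73616388e-01 -2.57929097e-01  1.78562745e+00  5.41513372e-05
  1.61325204e+00  6.45203340e-01]
8x [0.326,-0.454,-0.01,0.0002,-0.0001,-0.0001,-1]
```

carry_out --pt "0.326 -0.454 -0.01 0 0 0 -1" --pt "0.326 -0.454 -0.01 0 0 0 -1" --pt "0.326 -0.454 -0.01 0 0 0 -1" --pt "0.326 -0.454 -0.01 0 0 0 -1" --pt "0.326 -0.454 -0.01 0 0 0 -1" --pt "0.326 -0.454 -0.01 0 0 0 -1" --pt "0.326 -0.454 -0.01 0 0 0 -1" --pt "0.326 -0.454 -0.01 0 0 0 -1"

```text
t: 3.03
tool_pos: [496.8, -134.4, 230.0]
tcp_rot: [[0.998, 0.056, 0.001], [0.056, -0.998, 0.001], [0.001, -0.001, -1.0]]
force: [-0.6, -0.5, 0.2]
gripper_width: 93.2
grip_force: 0.0
```

```bash
python3 - <<'E'
from plan import *
print(sensors.get_obs()['tool_pos'])
plan([((495.5,-136.3,58),3,0,-1,5),((495.5,-136.3,58),3,0,1,3)])
E
```

```text
[ 496.81101526 -134.3717267   229.96493164]
5x [-0.003,0.004,0.344,-0.0003,-0.0002,0.0013,-1]
3x [-0.003,0.004,0.344,-0.0003,-0.0002,0.0013,1]
```

carry_out --pt "-0.003 0.004 0.344 0 0 0.001 -1" --pt "-0.003 0.004 0.344 0 0 0.001 -1" --pt "-0.003 0.004 0.344 0 0 0.001 -1" --pt "-0.003 0.004 0.344 0 0 0.001 -1" --pt "-0.003 0.004 0.344 0 0 0.001 -1" --pt "-0.003 0.004 0.344 0 0 0.001 1" --pt "-0.003 0.004 0.344 0 0 0.001 1" --pt "-0.003 0.004 0.344 0 0 0.001 1"

```text
t: 3.7
tool_pos: [494.9, -141.0, 61.0]
tcp_rot: [[0.999, 0.049, 0.004], [0.049, -0.999, -0.001], [0.004, 0.001, -1.0]]
force: [0.5, 0.4, 0.1]
gripper_width: 77.4
grip_force: 0.0
```

carry_out --pt "0 0 0 0 0 0 1" --pt "0 0 0 0 0 0 1" --pt "0 0 0 0 0 0 1" --pt "0 0 0 0 0 0 1" --pt "0 0 0 0 0 0 1" --pt "0 0 0 0 0 0 1"

```text
t: 4.2
tool_pos: [493.5, -140.3, 58.0]
tcp_rot: [[0.999, 0.049, 0.0], [0.049, -0.999, -0.0], [0.0, 0.0, -1.0]]
force: [0.0, -0.3, -0.5]
gripper_width: 37.6
grip_force: 0.0
```

carry_out --pt "-0.004 0.03 0 0 0 0 1" --pt "-0.008 0.06 0 0 0 0 1" --pt "-0.012 0.1 0 0 0 0 1" --pt "-0.016 0.14 0 0 0 0 1" --pt "-0.02 0.17 0 0 0 0 1" --pt "-0.023 0.197 0 0 0 0 1" --pt "-0.023 0.197 0 0 0 0 1" --pt "-0.023 0.197 0 0 0 0 1"

```text
t: 4.87
tool_pos: [486.6, -239.9, 57.8]
tcp_rot: [[0.999, 0.048, -0.001], [0.048, -0.999, -0.0], [-0.001, 0.0, -1.0]]
force: [-2.0, -1.7, 1.3]
gripper_width: 17.5
grip_force: 30.0
```

```bash
cat > tubes.py <<'E'
from h import *
im,d,P=snap('scene'); C=cloud(P,d); z=C[...,2]
reg=(C[...,0]>400)&(C[...,0]<720)&(C[...,1]<-40)&(C[...,1]>-400)
for nm,(im,d,P) in dict(scene=(im,d,P),top=snap('top')).items():
    C=cloud(P,d); z=C[...,2]; reg=(C[...,0]>540)&(C[...,0]<720)&(C[...,1]<-40)&(C[...,1]>-400)
    m=reg&(z>112)&(z<125); n,l,s,c=cv2.connectedComponentsWithStats(m.astype(np.uint8))
    for i in range(1,n):
        if s[i,4]>12:
            p=C[l==i]; (cc,r)=cv2.minEnclosingCircle(p[:,:2].astype(np.float32)); print(nm,s[i,4],np.round(cc,1),round(r,1))
o=sensors.get_obs(); print(o['t'],o['tool_pos'],o['force'],o['gripper_width'],o['grip_force'])
E
python3 tubes.py
```

```text
scene 121 [ 627. -284.] 27.7
scene 127 [ 672.4 -231.2] 25.8
scene 102 [ 626.  -177.6] 23.3
top 89 [ 640.4 -290.1] 18.8
top 36 [ 611.8 -272. ] 8.4
4.9667 [ 486.69460627 -239.15086843   57.85207921] [-1.87869339 -2.18617441  1.31458472] 17.46909304080187 30.000154674053192
```

carry_out --pt "-0.008 -0.006 0 0 0 0 1" --pt "-0.008 -0.006 0 0 0 0 1" --pt "-0.008 -0.006 0 0 0 0 1"

```text
t: 5.22
tool_pos: [482.4, -235.7, 57.8]
tcp_rot: [[0.999, 0.05, -0.0], [0.05, -0.999, 0.001], [-0.0, -0.001, -1.0]]
force: [-1.2, 2.4, 2.1]
gripper_width: 17.7
grip_force: 30.0
```

```bash
python3 tubes.py; python3 - <<'E'
from h import *
im,d,P=snap('scene'); snap('top')
cv2.imwrite('pics/fun1.png',cv2.resize(im[140:280,120:300,::-1],None,fx=4,fy=4,interpolation=3))
for c in ['scene','top']:
    P=eyes.camera_params(c)
    for t,z in [('funnel_spout',130),('tube_left',121),('tube_middle',121),('tube_right',121)]:
        for r in eyes.mark_of(c,t)[:2]: print(c,t,round(r['conf'],2),np.round(at_z(P,r['uv'],z)))
E
```

```text
scene 111 [ 625.  -280.1] 26.3
scene 117 [ 667.3 -227.3] 23.9
scene 111 [ 621.2 -173.3] 24.0
top 85 [ 636.  -288.3] 17.8
top 65 [ 629.  -185.2] 15.9
top 35 [ 607.5 -270. ] 8.4
5.3167 [ 482.58433719 -235.93072757   57.86627502] [-2.80833256  2.05608607  0.62916405] 17.44016501204368 30.00015825033188
scene funnel_spout 0.68 [ 619. -190.  130.]
scene tube_left 0.63 [ 620. -178.  121.]
scene tube_middle 0.89 [ 664. -232.  121.]
scene tube_right 0.67 [ 624. -284.  121.]
top funnel_spout 0.89 [ 621. -181.  130.]
top tube_right 0.57 [ 625. -280.  121.]
top tube_right 0.24 [310. 339. 121.]
```

View pics/fun1.png

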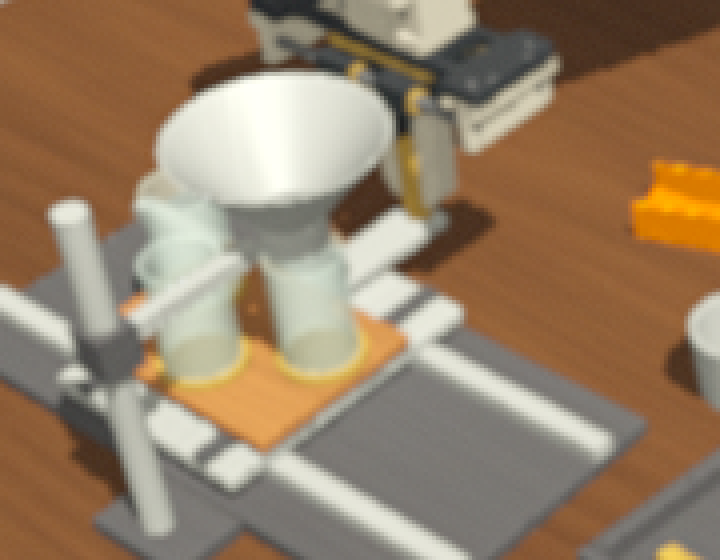

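```bash
cat > ov.py <<'E'
from h import *
def proj(P,X):
    T=np.array(P['T']);p=(np.asarray(X)-T[:3,3])@T[:3,:3];x=p[:,:2]/p[:,2:];x=x*(1+P['k1']*(x**2).sum(1,keepdims=True))
    K=P['K'];return np.c_[x[:,0]*K[0,0]+K[0,2],x[:,1]*K[1,1]+K[1,2]]
def overlay(cam,rings,box,name,f=6):
    im,d,P=snap(cam); u0,v0,u1,v1=box
    o=cv2.resize(im[v0:v1,u0:u1,::-1],None,fx=f,fy=f,interpolation=3).copy()
    a=np.linspace(0,2*np.pi,60)
    for x,y,z,r,col in rings:
        q=proj(P,np.c_[x+r*np.cos(a),y+r*np.sin(a),np.full(60,z)]); q=((q-[u0,v0]+.5)*f).astype(np.int32)
        cv2.polylines(o,[q],True,col,1)
    cv2.imwrite('pics/'+name+'.png',o)
E
python3 - <<'E'
from ov import *
B,G=(0,0,255),(255,0,0)
overlay('scene',[(622.3,-178.4,200,62,B),(622.3,-178.4,150,20,B),(622.3,-178.4,130,20,B),(620.6,-178,121,23.5,G),(620.6,-178,50,23.5,G)],(150,155,235,240),'ov1',7)
E
```

```text
(no output)
```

View pics/ov1.png

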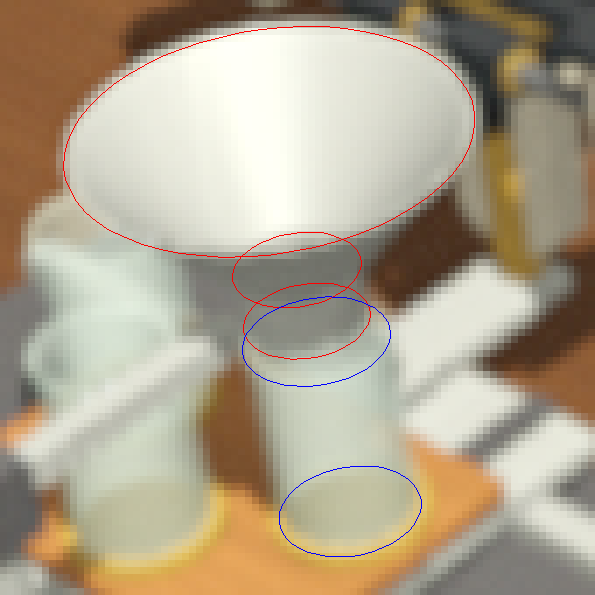

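carry_out --pt "0.004 0.004 0 0 0 0 1" --pt "0.004 0.004 0 0 0 0 1" --pt "0.004 0.004 0 0 0 0 1" --pt "0.004 0.004 0 0 0 0 -1" --pt "0.004 0.004 0 0 0 0 -1" --pt "0.004 0.004 0 0 0 0 -1" --pt "0.004 0.004 0 0 0 0 -1"

```text
t: 6.45
tool_pos: [484.9, -238.4, 57.9]
tcp_rot: [[0.999, 0.049, 0.0], [0.049, -0.999, -0.0], [0.0, 0.0, -1.0]]
force: [-0.1, -0.0, 0.1]
gripper_width: 39.4
grip_force: 0.0
```

carry_out --pt "0 0 -0.06 0 0 0 -1" --pt "0 0 -0.14 0 0 0 -1" --pt "0 0 -0.22 0 0 0 -1" --pt "0 0 -0.3 0 0 0 -1" --pt "0 0 -0.344 0 0 0 -1" --pt "0 0 -0.344 0 0 0 -1"

```text
t: 6.95
tool_pos: [486.1, -239.1, 235.9]
tcp_rot: [[0.999, 0.049, 0.007], [0.049, -0.999, -0.004], [0.007, 0.004, -1.0]]
force: [1.1, -0.2, -0.0]
gripper_width: 79.5
grip_force: 0.0
```

```bash
python3 tubes.py; python3 - <<'E'
from plan import *
plan([((518.3,351.3,230),-5,0,-1,15)])
plan([((518.3,351.3,72),-5,0,-1,15)],((518.3,351.3,230),rot(-5)))
E
```

```text
scene 118 [ 629.1 -284. ] 26.4
scene 121 [ 669.6 -229.1] 25.6
scene 101 [ 623.6 -176.9] 23.4
top 176 [ 626. -284.] 24.0
top 27 [ 635.7 -189.3] 13.0
7.05 [ 484.98050973 -238.52913863  230.33563191] [0.78028509 0.52452113 0.07163152] 87.37824490002302 0.0
15x [0.125,-1.175,-0,0.0002,-0.0004,0.0434,-1]
15x [0,0,0.316,0,0,0,-1]
```

carry_out --pt "0.07 -0.65 0 0 0 0.043 -1" --pt "0.07 -0.65 0 0 0 0.043 -1" --pt "0.07 -0.65 0 0 0 0.043 -1" --pt "0.07 -0.65 0 0 0 0.043 -1" --pt "0.07 -0.65 0 0 0 0.043 -1" --pt "0.07 -0.65 0 0 0 0.043 -1" --pt "0.07 -0.65 0 0 0 0.043 -1" --pt "0.07 -0.65 0 0 0 0.043 -1"

```text
t: 7.72
tool_pos: [502.9, 90.2, 228.1]
tcp_rot: [[0.996, -0.086, -0.002], [-0.086, -0.996, -0.0], [-0.002, 0.0, -1.0]]
force: [-0.4, 0.0, -1.6]
gripper_width: 93.1
grip_force: 0.0
```

```bash
python3 - <<'E'
from plan import *
from meas import blocks
im,d,P=snap('top'); 
for b in blocks(im,cloud(P,d)): print(b[:3])
plan([((518.3,351.3,230),-5,0,-1,15)])
E
```

```text
(array([547.1, 254.6]), array([24.9, 14.4, 86.8]), np.float64(110.1))
(array([518.2, 351.4]), array([25.8, 13.5, 85. ]), np.float64(110.3))
(array([494.2, 135.9]), array([25.5, 14. , 79.2]), np.float64(111.2))
15x [-0.012,-0.513,-0.003,-0.0005,0.0008,0.0014,-1]
```

carry_out --pt "-0.012 -0.513 -0.003 0 0.001 0.001 -1" --pt "-0.012 -0.513 -0.003 0 0.001 0.001 -1" --pt "-0.012 -0.513 -0.003 0 0.001 0.001 -1" --pt "-0.012 -0.513 -0.003 0 0.001 0.001 -1" --pt "-0.012 -0.513 -0.003 0 0.001 0.001 -1" --pt "-0.012 -0.513 -0.003 0 0.001 0.001 -1" --pt "-0.012 -0.513 -0.003 0 0.001 0.001 -1" --pt "-0.012 -0.513 -0.003 0 0.001 0.001 -1"

```text
t: 8.43
tool_pos: [519.1, 345.9, 228.7]
tcp_rot: [[0.996, -0.086, 0.0], [-0.086, -0.996, -0.002], [0.0, 0.002, -1.0]]
force: [0.2, -0.5, -1.0]
gripper_width: 92.8
grip_force: 0.0
```

```bash
python3 - <<'E'
from plan import *
print(sensors.get_obs()['tool_pos'])
plan([((518.3,351.3,72),-5,0,-1,15)])
E
```

```text
[519.06488995 345.87497824 228.74033343]
15x [-0.003,-0.011,0.313,0.0006,-0.0001,0.0004,-1]
```

carry_out --pt "0 0 0.08 0 0 0 -1" --pt "0 0 0.16 0 0 0 -1" --pt "0 0 0.2 0 0 0 -1" --pt "0 0 0.2 0 0 0 -1" --pt "0 0 0.2 0 0 0 -1"

```text
t: 8.85
tool_pos: [519.9, 342.5, 130.7]
tcp_rot: [[0.996, -0.09, 0.001], [-0.09, -0.996, -0.002], [0.001, 0.001, -1.0]]
force: [0.2, -0.3, 1.5]
gripper_width: 93.2
grip_force: 0.0
```

```bash
python3 - <<'E'
from plan import *
print(sensors.get_obs()['tool_pos'])
plan([((518.3,351.3,72),-5,0,-1,15)])
E
```

```text
[519.87269036 342.54507168 130.65316536]
15x [-0.005,-0.017,0.117,0.0005,-0.0005,-0.0009,-1]
```

carry_out --pt "-0.005 -0.017 0.02 0 0 0 -1" --pt "-0.005 -0.017 0.08 0 0 0 -1" --pt "-0.005 -0.017 0.117 0 0 0 -1" --pt "-0.005 -0.017 0.117 0 0 0 -1" --pt "-0.005 -0.017 0.117 0 0 0 1" --pt "-0.005 -0.017 0.117 0 0 0 1" --pt "-0.005 -0.017 0.117 0 0 0 1" --pt "-0.005 -0.017 0.117 0 0 0 1"

```text
t: 9.52
tool_pos: [519.2, 353.0, 74.6]
tcp_rot: [[0.996, -0.089, 0.005], [-0.089, -0.996, 0.001], [0.005, -0.001, -1.0]]
force: [1.0, 0.1, 0.5]
gripper_width: 71.2
grip_force: 0.0
```

carry_out --pt "0 0 0 0 0 0 1" --pt "0 0 0 0 0 0 1" --pt "0 0 0 0 0 0 1" --pt "0 0 0 0 0 0 1" --pt "0 0 0 0 0 0 1" --pt "0 0 0 0 0 0 1" --pt "0 0 0 0 0 0 1"

```text
t: 10.1
tool_pos: [518.6, 352.6, 72.8]
tcp_rot: [[0.996, -0.089, 0.003], [-0.089, -0.996, -0.0], [0.003, 0.0, -1.0]]
force: [0.6, -0.2, -0.0]
gripper_width: 26.0
grip_force: 30.0
```

```bash
python3 - <<'E'
from plan import *
o=sensors.get_obs();print(o['tool_pos'],o['gripper_width'],o['grip_force'],o['force'])
E
```

```text
[518.57253467 352.60989944  72.84400595] 25.980317503183315 29.988983273506165 [ 0.59095522 -0.17950814 -0.03149358]
```

```bash
cat >> plan.py <<'E'
def path(a,b,n,cl,mid=()):
    """min-jerk a->b; a,b=(pos,yaw,tilt); prints calls of 8 rows, each relative to its start"""
    s=np.arange(1,n+1)/n; s=s**3*(10-15*s+6*s*s)
    A=np.array([*a[0],a[1],a[2]],float);B=np.array([*b[0],b[1],b[2]],float)
    W=[A+(B-A)*k for k in s]; st=(A[:3],rot(A[3],A[4]))
    for i in range(0,n,8):
        rows=[]
        for w in W[i:i+8]:
            sh=st[1].T@(w[:3]-st[0])/500; rv=R.from_matrix(st[1].T@rot(w[3],w[4])).as_rotvec()/np.pi
            rows.append('['+', '.join('%g'%(round(v,3)+0.) for v in [*sh,*rv])+', %g]'%cl)
        print('['+', '.join(rows)+']'); w=W[min(i+7,n-1)]; st=(w[:3],rot(w[3],w[4]))
E
python3 - <<'E'
from plan import *
a=((518.6,352.6,72.8),-5.1,0); b=((535,340,310),-5,-12); c=((731,-178,300),-5,-12)
path(a,b,14,1); print(); path(b,c,26,1)
E
```

```text
[[0, 0, -0.002, 0, 0, 0, 1], [0.001, 0.001, -0.011, 0, -0.002, 0, 1], [0.002, 0.002, -0.033, 0, -0.005, 0, 1], [0.005, 0.003, -0.069, 0, -0.01, 0, 1], [0.009, 0.005, -0.117, 0, -0.016, 0, 1], [0.013, 0.008, -0.175, 0, -0.025, 0, 1], [0.017, 0.011, -0.237, 0, -0.033, 0, 1], [0.022, 0.014, -0.3, 0, -0.042, 0, 1]]
[[-0.003, 0.003, -0.058, 0, -0.008, 0, 1], [-0.006, 0.005, -0.106, 0, -0.015, 0, 1], [-0.008, 0.007, -0.142, 0, -0.02, 0, 1], [-0.01, 0.008, -0.164, 0, -0.023, 0, 1], [-0.01, 0.008, -0.173, 0, -0.024, 0, 1], [-0.01, 0.008, -0.175, 0, -0.025, 0, 1]]

[[0, 0.001, 0, 0, 0, 0, 1], [0.002, 0.004, 0, 0, 0, 0, 1], [0.006, 0.013, -0.001, 0, 0, 0, 1], [0.014, 0.028, -0.002, 0, 0, 0, 1], [0.025, 0.052, -0.004, 0, 0, 0, 1], [0.04, 0.084, -0.007, 0, 0, 0, 1], [0.059, 0.125, -0.01, 0, 0, 0, 1], [0.082, 0.173, -0.014, 0, 0, 0, 1]]
[[0.026, 0.056, -0.004, 0, 0, 0, 1], [0.056, 0.118, -0.009, 0, 0, 0, 1], [0.088, 0.184, -0.015, 0, 0, 0, 1], [0.121, 0.254, -0.02, 0, 0, 0, 1], [0.155, 0.326, -0.026, 0, 0, 0, 1], [0.189, 0.398, -0.032, 0, 0, 0, 1], [0.222, 0.468, -0.038, 0, 0, 0, 1], [0.254, 0.534, -0.043, 0, 0, 0, 1]]
[[0.029, 0.062, -0.005, 0, 0, 0, 1], [0.056, 0.118, -0.009, 0, 0, 0, 1], [0.079, 0.166, -0.013, 0, 0, 0, 1], [0.098, 0.206, -0.017, 0, 0, 0, 1], [0.113, 0.239, -0.019, 0, 0, 0, 1], [0.125, 0.262, -0.021, 0, 0, 0, 1], [0.132, 0.278, -0.022, 0, 0, 0, 1], [0.136, 0.287, -0.023, 0, 0, 0, 1]]
[[0.002, 0.003, 0, 0, 0, 0, 1], [0.002, 0.004, 0, 0, 0, 0, 1]]
```

carry_out --pt "0 0 -0.002 0 0 0 1" --pt "0.001 0.001 -0.011 0 -0.002 0 1" --pt "0.002 0.002 -0.033 0 -0.005 0 1" --pt "0.005 0.003 -0.069 0 -0.01 0 1" --pt "0.009 0.005 -0.117 0 -0.016 0 1" --pt "0.013 0.008 -0.175 0 -0.025 0 1" --pt "0.017 0.011 -0.237 0 -0.033 0 1" --pt "0.022 0.014 -0.3 0 -0.042 0 1"

```text
t: 10.77
tool_pos: [528.2, 344.5, 224.6]
tcp_rot: [[0.988, -0.089, -0.13], [-0.088, -0.996, 0.011], [-0.13, 0.0, -0.992]]
force: [1.0, 0.3, -0.7]
gripper_width: 25.6
grip_force: 30.0
```

carry_out --pt "-0.003 0.003 -0.058 0 -0.008 0 1" --pt "-0.006 0.005 -0.106 0 -0.015 0 1" --pt "-0.008 0.007 -0.142 0 -0.02 0 1" --pt "-0.01 0.008 -0.164 0 -0.023 0 1" --pt "-0.01 0.008 -0.173 0 -0.024 0 1" --pt "-0.01 0.008 -0.175 0 -0.025 0 1" --pt "-0.01 0.008 -0.175 0 -0.025 0 1"

```text
t: 11.35
tool_pos: [534.4, 340.1, 309.8]
tcp_rot: [[0.975, -0.089, -0.206], [-0.087, -0.996, 0.018], [-0.206, 0.0, -0.978]]
force: [-0.1, 0.3, -1.8]
gripper_width: 25.8
grip_force: 30.0
```

```bash
python3 - <<'E'
from plan import *
o=sensors.get_obs();print(o['tool_pos'],o['gripper_width'],o['grip_force'],o['force']); print(o['tcp_rot'])
im,d,P=snap('top')
cv2.imwrite('pics/lift.png',cv2.resize(im[150:350,120:360,::-1],None,fx=3,fy=3,interpolation=3))
E
```

```text
[534.36191562 340.13729072 309.78443719] 25.765849880626515 29.988217055797577 [-0.12993944  0.34673281 -1.79075936]
[[ 9.74583123e-01 -8.89359952e-02 -2.05616449e-01]
 [-8.70809102e-02 -9.96037300e-01  1.80724018e-02]
 [-2.06408940e-01  2.92209726e-04 -9.78465770e-01]]
```

View pics/lift.png

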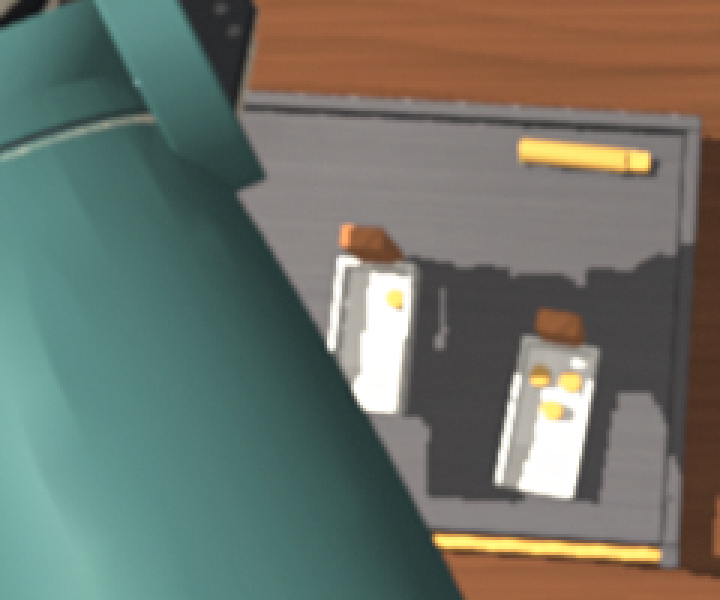

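Picture: the arm hides the left scoop. The middle scoop at (375,330) holds one slug and the right one at (550,410) holds three. The wrist reads a load of −1.8 N, which matches a scoop plus three slugs. Carrying it over.

carry_out --pt "0 0.001 0 0 0 0 1" --pt "0.002 0.004 0 0 0 0 1" --pt "0.006 0.013 -0.001 0 0 0 1" --pt "0.014 0.028 -0.002 0 0 0 1" --pt "0.025 0.052 -0.004 0 0 0 1" --pt "0.04 0.084 -0.007 0 0 0 1" --pt "0.059 0.125 -0.01 0 0 0 1" --pt "0.082 0.173 -0.014 0 0 0 1"

```text
t: 12.07
tool_pos: [568.3, 248.9, 308.7]
tcp_rot: [[0.975, -0.088, -0.205], [-0.086, -0.996, 0.018], [-0.206, -0.0, -0.979]]
force: [0.5, 0.2, -1.2]
gripper_width: 26.1
grip_force: 30.0
```

carry_out --pt "0.026 0.056 -0.004 0 0 0 1" --pt "0.056 0.118 -0.009 0 0 0 1" --pt "0.088 0.184 -0.015 0 0 0 1" --pt "0.121 0.254 -0.02 0 0 0 1" --pt "0.155 0.326 -0.026 0 0 0 1" --pt "0.189 0.398 -0.032 0 0 0 1" --pt "0.222 0.468 -0.038 0 0 0 1" --pt "0.254 0.534 -0.043 0 0 0 1"

```text
t: 12.73
tool_pos: [672.7, -30.6, 303.7]
tcp_rot: [[0.975, -0.09, -0.205], [-0.088, -0.996, 0.018], [-0.206, 0.0, -0.979]]
force: [-0.1, 1.0, -2.5]
gripper_width: 25.7
grip_force: 30.0
```

carry_out --pt "0.029 0.062 -0.005 0 0 0 1" --pt "0.056 0.118 -0.009 0 0 0 1" --pt "0.079 0.166 -0.013 0 0 0 1" --pt "0.098 0.206 -0.017 0 0 0 1" --pt "0.113 0.239 -0.019 0 0 0 1" --pt "0.125 0.262 -0.021 0 0 0 1" --pt "0.132 0.278 -0.022 0 0 0 1" --pt "0.138 0.291 -0.023 0 0 0 1"

```text
t: 13.4
tool_pos: [729.2, -179.3, 300.5]
tcp_rot: [[0.975, -0.089, -0.205], [-0.087, -0.996, 0.019], [-0.206, -0.0, -0.979]]
force: [-0.3, 0.4, -1.1]
gripper_width: 25.7
grip_force: 30.0
```

```bash
cat > pour.py <<'E'
from plan import *
FX,FY=622.3,-178.4
def tcp_for(lip,yaw,tilt,rel=(99,33.8)):
    # TCP so that the lip tip is at lip (world); rel = TCP minus lip in scoop frame (x,z)
    t=np.radians(tilt); r=rel[0]*np.cos(t)-rel[1]*np.sin(t); h=rel[0]*np.sin(t)+rel[1]*np.cos(t)
    y=np.radians(yaw); return (lip[0]+r*np.cos(y),lip[1]+r*np.sin(y),lip[2]+h)
def lipof(o,rel=(99,33.8)):
    Rm=np.array(o['tcp_rot']); return np.array(o['tool_pos'])-Rm[:,0]*rel[0]+Rm[:,2]*rel[1]
def pour(yaw,way,rel=(99,33.8)):
    """way: list of (lip dx along yaw, lip z, tilt) per row"""
    o=sensors.get_obs(); st=(np.array(o['tool_pos']),np.array(o['tcp_rot'])); y=np.radians(yaw)
    for i in range(0,len(way),8):
        rows=[]
        for dx,z,t in way[i:i+8]:
            p=np.array(tcp_for((FX+dx*np.cos(y),FY+dx*np.sin(y),z),yaw,t,rel)); Q=rot(yaw,t)
            sh=st[1].T@(p-st[0])/500; rv=R.from_matrix(st[1].T@Q).as_rotvec()/np.pi
            rows.append('['+', '.join('%g'%(round(v,3)+0.) for v in [*sh,*rv])+', 1]')
        print('['+', '.join(rows)+']'); st=(p,Q)
E
python3 - <<'E'
from pour import *
o=sensors.get_obs();print(o['t'],o['tool_pos'],o['force'],o['tcp_rot'][2],lipof(o))
way=[(15,250-3*i,-12+5*i) for i in range(1,9)]+[(15,226-3*i,28+2*i) for i in range(1,9)]
pour(-5,way)
E
```

```text
13.4 [ 729.15988788 -179.29962014  300.47712877] [-0.26786041  0.44966998 -1.1285415 ] [-2.06221986e-01 -1.68099904e-04 -9.78505219e-01] [ 625.73406607 -170.00838333  287.81962897]
[[0.034, 0.017, 0.058, 0, 0.027, -0.001, 1], [0.028, 0.017, 0.048, 0, 0.055, -0.001, 1], [0.019, 0.017, 0.038, 0, 0.083, -0.001, 1], [0.01, 0.017, 0.029, 0, 0.111, -0.001, 1], [-0.001, 0.017, 0.021, 0, 0.138, -0.001, 1], [-0.013, 0.017, 0.014, 0, 0.166, -0.001, 1], [-0.026, 0.017, 0.009, 0, 0.194, -0.001, 1], [-0.04, 0.017, 0.005, 0, 0.222, -0.001, 1]]
[[-0.005, 0, -0.002, 0, 0.011, 0, 1], [-0.011, 0, -0.003, 0, 0.022, 0, 1], [-0.017, 0, -0.004, 0, 0.033, 0, 1], [-0.023, 0, -0.006, 0, 0.044, 0, 1], [-0.029, 0, -0.007, 0, 0.056, 0, 1], [-0.035, 0, -0.008, 0, 0.067, 0, 1], [-0.042, 0, -0.009, 0, 0.078, 0, 1], [-0.049, 0, -0.01, 0, 0.089, 0, 1]]
```

```bash
python3 - <<'E'
from pour import *
way=[(15,286-7*i,-12+5*i) for i in range(1,9)]+[(15,230-3*i,28+2*i) for i in range(1,9)]
pour(-5,way)
E
```

```text
[[0.021, 0.017, -0.004, 0, 0.027, -0.001, 1], [0.016, 0.017, -0.007, 0, 0.055, -0.001, 1], [0.009, 0.017, -0.009, 0, 0.083, -0.001, 1], [0.002, 0.017, -0.01, 0, 0.111, -0.001, 1], [-0.008, 0.017, -0.01, 0, 0.138, -0.001, 1], [-0.018, 0.017, -0.009, 0, 0.166, -0.001, 1], [-0.029, 0.017, -0.007, 0, 0.194, -0.001, 1], [-0.041, 0.017, -0.003, 0, 0.222, -0.001, 1]]
[[-0.005, 0, -0.002, 0, 0.011, 0, 1], [-0.011, 0, -0.003, 0, 0.022, 0, 1], [-0.017, 0, -0.004, 0, 0.033, 0, 1], [-0.023, 0, -0.006, 0, 0.044, 0, 1], [-0.029, 0, -0.007, 0, 0.056, 0, 1], [-0.035, 0, -0.008, 0, 0.067, 0, 1], [-0.042, 0, -0.009, 0, 0.078, 0, 1], [-0.049, 0, -0.01, 0, 0.089, 0, 1]]
```

carry_out --pt "0.021 0.017 -0.004 0 0.027 -0.001 1" --pt "0.016 0.017 -0.007 0 0.055 -0.001 1" --pt "0.009 0.017 -0.009 0 0.083 -0.001 1" --pt "0.002 0.017 -0.01 0 0.111 -0.001 1" --pt "-0.008 0.017 -0.01 0 0.138 -0.001 1" --pt "-0.018 0.017 -0.009 0 0.166 -0.001 1" --pt "-0.029 0.017 -0.007 0 0.194 -0.001 1" --pt "-0.041 0.017 -0.003 0 0.222 -0.001 1"

```text
t: 14.07
tool_pos: [708.3, -184.3, 307.5]
tcp_rot: [[0.877, -0.085, 0.474], [-0.075, -0.996, -0.041], [0.476, 0.001, -0.88]]
force: [0.4, -0.6, -1.1]
gripper_width: 25.8
grip_force: 30.0
```

carry_out --pt "-0.005 0 -0.002 0 0.011 0 1" --pt "-0.011 0 -0.003 0 0.022 0 1" --pt "-0.017 0 -0.004 0 0.033 0 1" --pt "-0.023 0 -0.006 0 0.044 0 1" --pt "-0.029 0 -0.007 0 0.056 0 1" --pt "-0.035 0 -0.008 0 0.067 0 1" --pt "-0.042 0 -0.009 0 0.078 0 1" --pt "-0.049 0 -0.01 0 0.089 0 1"

```text
t: 14.73
tool_pos: [684.4, -182.3, 299.7]
tcp_rot: [[0.714, -0.085, 0.695], [-0.06, -0.996, -0.06], [0.697, 0.001, -0.717]]
force: [-0.0, -0.7, -0.5]
gripper_width: 26.1
grip_force: 30.0
```

```bash
python3 - <<'E'
from pour import *
o=sensors.get_obs();print(o['t'],o['tool_pos'],o['force'],o['tcp_rot'][2],lipof(o))
im,d,P=snap('scene'); cv2.imwrite('pics/pour1.png',cv2.resize(im[60:260,110:290,::-1],None,fx=3,fy=3,interpolation=3))
way=[(15,205,44+2*i) for i in range(1,9)]
pour(-5,way)
E
```

```text
14.7333 [ 684.42064598 -182.26070509  299.66313885] [-0.01355754 -0.66685108 -0.54892392] [ 0.69732692  0.00085923 -0.7167527 ] [ 637.19665556 -178.31006987  206.40153255]
[[-0.001, 0.003, -0.004, 0, 0.01, 0.001, 1], [-0.004, 0.003, -0.011, 0, 0.021, 0.001, 1], [-0.007, 0.003, -0.018, 0, 0.032, 0.001, 1], [-0.01, 0.003, -0.025, 0, 0.043, 0.001, 1], [-0.013, 0.003, -0.031, 0, 0.054, 0.001, 1], [-0.017, 0.003, -0.037, 0, 0.065, 0.001, 1], [-0.021, 0.003, -0.044, 0, 0.076, 0.001, 1], [-0.025, 0.003, -0.05, 0, 0.087, 0.001, 1]]
```

View pics/pour1.png

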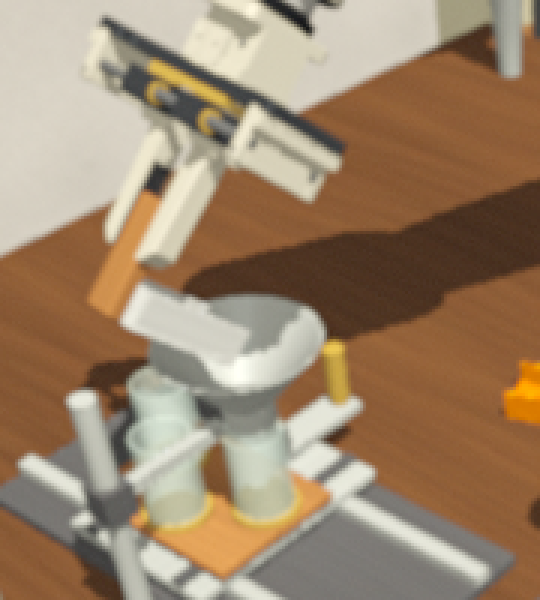

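Picture: the lip is over the funnel mouth at (245,345), and no slugs are in the left tube at (260,480) yet. I keep tilting.

carry_out --pt "-0.001 0.003 -0.004 0 0.01 0.001 1" --pt "-0.004 0.003 -0.011 0 0.021 0.001 1" --pt "-0.007 0.003 -0.018 0 0.032 0.001 1" --pt "-0.01 0.003 -0.025 0 0.043 0.001 1" --pt "-0.013 0.003 -0.031 0 0.054 0.001 1" --pt "-0.017 0.003 -0.037 0 0.065 0.001 1" --pt "-0.021 0.003 -0.044 0 0.076 0.001 1" --pt "-0.025 0.003 -0.05 0 0.087 0.001 1"

```text
t: 15.45
tool_pos: [658.3, -181.5, 309.1]
tcp_rot: [[0.5, -0.087, 0.861], [-0.045, -0.996, -0.074], [0.865, -0.002, -0.502]]
force: [0.7, -0.4, -1.1]
gripper_width: 26.0
grip_force: 30.0
```

carry_out --pt "0 0 0 0 0 0 1" --pt "0 0 0 0 0 0 1" --pt "0 0 0 0 0 0 1" --pt "0 0 0 0 0 0 1" --pt "0 0 0 0 0 0 1"

```text
t: 15.87
tool_pos: [658.8, -182.0, 308.8]
tcp_rot: [[0.502, -0.087, 0.86], [-0.046, -0.996, -0.075], [0.864, -0.002, -0.504]]
force: [0.2, -0.4, -1.2]
gripper_width: 26.1
grip_force: 30.0
```

```bash
cat > gold.py <<'E'
from h import *
def gold(cam,box):
    im,d,P=snap(cam); u0,v0,u1,v1=box; h=cv2.cvtColor(im,cv2.COLOR_RGB2HSV)
    m=((h[...,0]>14)&(h[...,0]<32)&(h[...,1]>110)&(h[...,2]>110)).astype(np.uint8); k=np.zeros_like(m); k[v0:v1,u0:u1]=m[v0:v1,u0:u1]
    n,l,s,c=cv2.connectedComponentsWithStats(k); return im,d,P,[(int(s[i,4]),c[i].round(1).tolist()) for i in range(1,n) if s[i,4]>5]
E
python3 - <<'E'
from pour import *; from gold import gold
o=sensors.get_obs();print(o['t'],o['tool_pos'],o['force'],o['tcp_rot'][2],lipof(o))
im,d,P,g=gold('scene',(140,150,260,260)); print(g)
a=cv2.resize(im[120:260,130:270,::-1],(390,390),interpolation=3)
im,d,P,g=gold('top',(380,120,600,300)); print(g)
cv2.imwrite('pics/pour2.png',np.hstack([a,cv2.resize(im[130:250,420:540,::-1],(390,390),interpolation=3)]))
way=[(15,205,60+2*i) for i in range(1,9)]
pour(-5,way)
E
```

```text
15.8667 [ 658.77870099 -181.97645852  308.78805874] [ 0.24536405 -0.38679423 -1.17534284] [ 0.86368811 -0.00193809 -0.50402292] [ 638.16968372 -179.96851637  206.24696174]
[(15, [152.9, 150.6]), (180, [221.7, 182.9]), (16, [178.8, 212.8]), (734, [186.4, 235.9])]
[(41, [506.0, 151.5]), (43, [551.0, 154.3]), (318, [540.8, 164.2]), (19, [453.8, 165.2]), (7, [494.0, 181.0]), (108, [463.5, 204.8])]
[[-0.006, -0.001, -0.008, 0, 0.013, -0.001, 1], [-0.008, -0.001, -0.015, 0, 0.024, -0.001, 1], [-0.011, -0.001, -0.022, 0, 0.035, -0.001, 1], [-0.014, -0.001, -0.028, 0, 0.046, -0.001, 1], [-0.018, -0.001, -0.035, 0, 0.057, -0.001, 1], [-0.022, -0.001, -0.041, 0, 0.068, -0.001, 1], [-0.025, -0.001, -0.047, 0, 0.079, -0.001, 1], [-0.03, -0.001, -0.053, 0, 0.09, -0.001, 1]]
```

View pics/pour2.png

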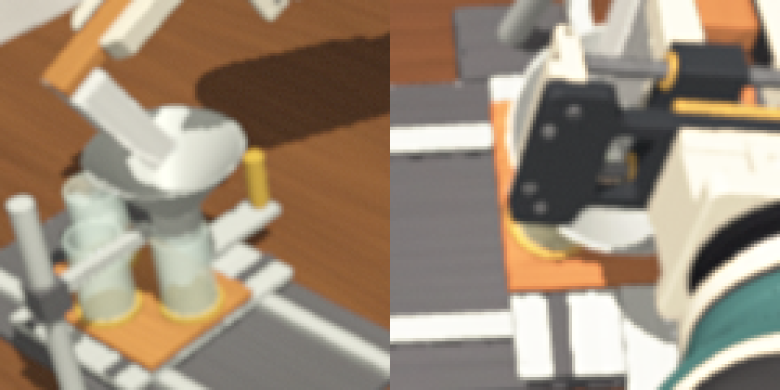

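carry_out --pt "-0.006 -0.001 -0.008 0 0.013 -0.001 1" --pt "-0.008 -0.001 -0.015 0 0.024 -0.001 1" --pt "-0.011 -0.001 -0.022 0 0.035 -0.001 1" --pt "-0.014 -0.001 -0.028 0 0.046 -0.001 1" --pt "-0.018 -0.001 -0.035 0 0.057 -0.001 1" --pt "-0.022 -0.001 -0.041 0 0.068 -0.001 1" --pt "-0.025 -0.001 -0.047 0 0.079 -0.001 1" --pt "-0.03 -0.001 -0.053 0 0.09 -0.001 1"

```text
t: 16.63
tool_pos: [628.1, -179.0, 309.2]
tcp_rot: [[0.24, -0.087, 0.967], [-0.02, -0.996, -0.085], [0.971, 0.001, -0.241]]
force: [0.2, 0.1, -1.1]
gripper_width: 25.9
grip_force: 30.0
```

carry_out --pt "0 0 0 0 0 0 1" --pt "0 0 0 0 0 0 1" --pt "0 0 0 0 0 0 1" --pt "0 0 0 0 0 0 1"

```text
t: 16.97
tool_pos: [628.5, -178.9, 309.6]
tcp_rot: [[0.242, -0.086, 0.966], [-0.02, -0.996, -0.084], [0.97, 0.001, -0.243]]
force: [0.3, 0.6, -1.0]
gripper_width: 25.7
grip_force: 30.0
```

```bash
python3 - <<'E'
from pour import *
f=[]
for i in range(6): snap('scene'); f.append(sensors.get_obs()['force'])
o=sensors.get_obs(); print(np.mean(f,0),o['tool_pos'],o['tcp_rot'][2])
for t in ['slug_left1']:
    for c in ['scene']:
        for r in eyes.spot_in(c,t)[:8]: print(c,np.round(r['bbox']),round(r['conf'],2))
# retreat to hover
way=[(15,205+10*i,76-7*i) for i in range(1,9)]+[(15,285+2*i,20-6*i) for i in range(1,5)]
pour(-5,way)
E
```

```text
[-0.3908697  -0.06742513 -1.33857794] [ 628.28672876 -178.86467951  308.99349877] [ 9.70100945e-01  9.13825767e-04 -2.42700066e-01]
[[0.027, 0, 0.02, 0, -0.039, 0, 1], [0.05, 0, 0.04, 0, -0.078, 0, 1], [0.07, 0, 0.061, 0, -0.116, 0, 1], [0.087, 0, 0.082, 0, -0.155, 0, 1], [0.101, 0, 0.102, 0, -0.194, 0, 1], [0.112, 0, 0.121, 0, -0.233, 0, 1], [0.12, 0, 0.139, 0, -0.272, 0, 1], [0.125, 0, 0.155, 0, -0.311, 0, 1]]
[[0.007, 0, 0.017, 0, -0.033, 0, 1], [0.012, 0, 0.035, 0, -0.067, 0, 1], [0.015, 0, 0.053, 0, -0.1, 0, 1], [0.016, 0, 0.071, 0, -0.133, 0, 1]]
```

carry_out --pt "0.027 0 0.02 0 -0.039 0 1" --pt "0.05 0 0.04 0 -0.078 0 1" --pt "0.07 0 0.061 0 -0.116 0 1" --pt "0.087 0 0.082 0 -0.155 0 1" --pt "0.101 0 0.102 0 -0.194 0 1" --pt "0.112 0 0.121 0 -0.233 0 1" --pt "0.12 0 0.139 0 -0.272 0 1" --pt "0.125 0 0.155 0 -0.311 0 1"

```text
t: 17.98
tool_pos: [718.5, -187.0, 352.4]
tcp_rot: [[0.875, -0.087, 0.477], [-0.076, -0.996, -0.043], [0.479, 0.002, -0.878]]
force: [0.4, 0.9, -1.2]
gripper_width: 25.7
grip_force: 30.0
```

carry_out --pt "0.007 0 0.017 0 -0.033 0 1" --pt "0.012 0 0.035 0 -0.067 0 1" --pt "0.015 0 0.053 0 -0.1 0 1" --pt "0.016 0 0.071 0 -0.133 0 1"

```text
t: 18.32
tool_pos: [742.8, -188.8, 323.9]
tcp_rot: [[0.993, -0.086, 0.081], [-0.086, -0.996, -0.008], [0.082, 0.001, -0.997]]
force: [-0.0, -0.9, -0.8]
gripper_width: 25.8
grip_force: 30.0
```

```bash
python3 - <<'E'
from pour import *
o=sensors.get_obs(); print(o['tool_pos'],o['tcp_rot'][2])
path((o['tool_pos'],-5,-3),((535,345,320),-5,0),16,1)
E
```

```text
[ 742.76807956 -188.78619875  323.85738555] [ 8.17243977e-02  7.53085093e-04 -9.96654682e-01]
[[-0.001, -0.002, 0, 0, 0, 0, 1], [-0.008, -0.016, 0.001, 0, 0, 0, 1], [-0.025, -0.05, 0.002, 0, 0.001, 0, 1], [-0.052, -0.106, 0.004, 0, 0.002, 0, 1], [-0.091, -0.185, 0.006, 0, 0.003, 0, 1], [-0.139, -0.283, 0.009, 0, 0.005, 0, 1], [-0.194, -0.395, 0.013, 0, 0.006, 0, 1], [-0.253, -0.514, 0.017, 0, 0.008, 0, 1]]
[[-0.059, -0.119, 0.002, 0, 0.002, 0, 1], [-0.114, -0.231, 0.005, 0, 0.004, 0, 1], [-0.162, -0.329, 0.007, 0, 0.005, 0, 1], [-0.201, -0.407, 0.008, 0, 0.007, 0, 1], [-0.229, -0.464, 0.009, 0, 0.008, 0, 1], [-0.245, -0.497, 0.01, 0, 0.008, 0, 1], [-0.252, -0.511, 0.01, 0, 0.008, 0, 1], [-0.253, -0.514, 0.01, 0, 0.008, 0, 1]]
```

carry_out --pt "-0.02 -0.04 0 0 0 0 1" --pt "-0.05 -0.1 0.004 0 0 0 1" --pt "-0.085 -0.17 0.006 0 0 0 1" --pt "-0.12 -0.24 0.008 0 0 0 1" --pt "-0.155 -0.31 0.01 0 0 0 1" --pt "-0.19 -0.38 0.013 0 0 0 1" --pt "-0.22 -0.45 0.015 0 0 0 1" --pt "-0.255 -0.52 0.017 0 0 0 1"

```text
t: 18.98
tool_pos: [638.0, 82.6, 303.9]
tcp_rot: [[0.993, -0.086, 0.086], [-0.086, -0.996, -0.008], [0.086, 0.0, -0.996]]
force: [1.3, 0.3, -0.7]
gripper_width: 25.5
grip_force: 30.0
```

```bash
python3 - <<'E'
from plan import *; from gold import gold
o=sensors.get_obs(); print(o['tool_pos'],o['tcp_rot'][2])
im,d,P,g=gold('scene',(140,150,260,260)); print(g)
a=cv2.resize(im[150:260,150:260,::-1],(390,390),interpolation=3)
im,d,P,g=gold('top',(380,120,600,300)); print(g)
cv2.imwrite('pics/after1.png',np.hstack([a,cv2.resize(im[130:250,420:540,::-1],(390,390),interpolation=3)]))
plan([((530,345,200),-5.1,0,1,8)])
E
```

```text
[637.95515279  82.61789748 303.88878589] [ 8.59843379e-02  1.96055872e-04 -9.96296470e-01]
[(157, [221.6, 183.2]), (18, [178.9, 212.8]), (9, [152.1, 215.4]), (663, [183.4, 237.1])]
[(18, [530.8, 162.6]), (204, [458.8, 189.1]), (50, [524.9, 204.3]), (163, [510.3, 260.9])]
8x [-0.273,-0.5,0.186,-0.0004,-0.0273,0.0023,1]
```

View pics/after1.png

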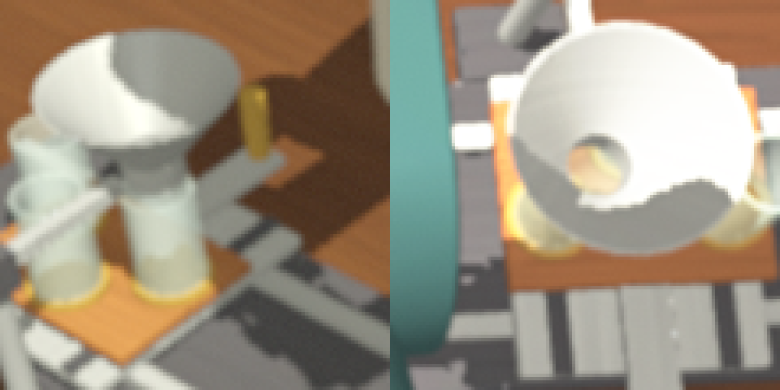

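carry_out --pt "-0.03 -0.06 0.02 0 -0.004 0.002 1" --pt "-0.08 -0.14 0.05 0 -0.01 0.002 1" --pt "-0.12 -0.22 0.08 0 -0.015 0.002 1" --pt "-0.16 -0.3 0.11 0 -0.02 0.002 1" --pt "-0.2 -0.38 0.14 0 -0.027 0.002 1" --pt "-0.24 -0.45 0.17 0 -0.027 0.002 1" --pt "-0.273 -0.5 0.186 0 -0.027 0.002 1" --pt "-0.273 -0.5 0.186 0 -0.027 0.002 1"

```text
t: 19.75
tool_pos: [530.3, 344.3, 197.1]
tcp_rot: [[0.996, -0.09, -0.002], [-0.09, -0.996, -0.001], [-0.002, 0.001, -1.0]]
force: [0.6, -0.8, -1.7]
gripper_width: 25.8
grip_force: 30.0
```

```bash
python3 - <<'E'
from plan import *
o=sensors.get_obs(); print(o['tool_pos'],o['tcp_rot'][2],o['tcp_rot'][:,0])
im,d,P=snap('top'); C=cloud(P,d)
print(C[165:195:3,470:496:3].round().astype(int)[...,2]); print(im[165:195:3,470:496:3].tolist()[4])
im,d,P=snap('scene'); C=cloud(P,d)
print('scene tube'); print(C[212:240:3,186:212:3].round().astype(int)[...,2])
path((o['tool_pos'],-5.1,0),((518.6,352.6,110),-5.1,0),6,1)
print();plan([((518.6,352.6,74),-5.1,0,1,5)],((518.6,352.6,110),rot(-5.1)))
E
```

```text
[530.29708674 344.280022   197.07017885] [-1.59802037e-03  7.01265998e-04 -9.99998477e-01] [ 0.99595601 -0.089828   -0.00159802]
[[172 171 165 162 160 161 163 162 164]
 [171 165 160 157 156 154 155 157 161]
 [167 161 156 156 150 149 151 155 156]
 [166 158 154 135 131 138 144 152 154]
 [162 157 104 106 107 114 134 143 152]
 [162 155  85  93  99 105 117 138 148]
 [170 158  71  74  88  94 108 134 150]
 [176 163 155  65  77  90 105 138 155]
 [181 169 163 157  69  85 104 155 156]
 [187 178 175 165 164 160 162 160 163]]
[[175, 173, 164], [172, 171, 163], [207, 167, 129], [213, 171, 130], [214, 192, 137], [194, 193, 166], [171, 171, 159], [180, 178, 168], [250, 249, 242]]
scene tube
[[112 113 115 114 113 108 100  38  32]
 [ 98 104 106 104 818 101  94  32  31]
 [ 47  97  96  97  93  94  88  80  50]
 [ 45  85  87  90  87  84  79  72  44]
 [ 46  75  79  82  80  75  72  66  47]
 [ 46  63  68  72  72  70  64  58  44]
 [ 46  55  58  62  64  63  56  49  48]
 [ 47  49  48  51  51  52  51  47  39]
 [ 47  47  45  46  46  44  45  40  28]
 [ 48  48  47  45  48  43  41  26  13]]
[[-0.001, -0.001, 0.006, 0, 0, 0, 1], [-0.005, -0.003, 0.037, 0, 0, 0, 1], [-0.012, -0.007, 0.087, 0, 0, 0, 1], [-0.02, -0.011, 0.138, 0, 0, 0, 1], [-0.024, -0.014, 0.168, 0, 0, 0, 1], [-0.025, -0.014, 0.174, 0, 0, 0, 1]]

5x [0,0,0.072,0,0,0,1]
```

carry_out --pt "-0.003 -0.001 0.006 0 0 0 1" --pt "-0.008 -0.004 0.037 0 0 0 1" --pt "-0.014 -0.009 0.087 0 0 0 1" --pt "-0.02 -0.013 0.138 0 0 0 1" --pt "-0.024 -0.017 0.168 0 0 0 1" --pt "-0.024 -0.017 0.174 0 0 0 1" --pt "-0.024 -0.017 0.174 0 0 0 1" --pt "-0.024 -0.017 0.174 0 0 0 1"

```text
t: 20.52
tool_pos: [522.4, 350.4, 114.2]
tcp_rot: [[0.996, -0.093, 0.002], [-0.093, -0.996, 0.001], [0.002, -0.001, -1.0]]
force: [-0.1, 0.8, -0.8]
gripper_width: 25.7
grip_force: 30.0
```

```bash
python3 - <<'E'
from plan import *
o=sensors.get_obs(); print(o['tool_pos'],o['tcp_rot'][2])
plan([((518.6,352.6,73),-5.1,0,1,5)])
E
```

```text
[522.36017076 350.42700614 114.21497815] [ 2.41595301e-03 -9.55218847e-04 -9.99996625e-01]
5x [-0.008,-0.004,0.082,-0.0003,-0.0008,-0.0012,1]
```

carry_out --pt "-0.004 -0.002 0.03 0 0 0 1" --pt "-0.006 -0.003 0.06 0 0 0 1" --pt "-0.006 -0.003 0.076 0 0 0 1" --pt "-0.006 -0.003 0.082 0 0 0 1" --pt "-0.006 -0.003 0.083 0 0 0 1" --pt "-0.006 -0.003 0.083 0 0 0 -1" --pt "-0.006 -0.003 0.083 0 0 0 -1" --pt "-0.006 -0.003 0.083 0 0 0 -1"

```text
t: 21.18
tool_pos: [518.5, 352.4, 70.6]
tcp_rot: [[0.996, -0.092, 0.001], [-0.092, -0.996, -0.0], [0.001, 0.0, -1.0]]
force: [1.0, -0.2, -0.0]
gripper_width: 41.5
grip_force: 0.0
```

carry_out --pt "0 0 0 0 0 0 -1" --pt "0 0 0 0 0 0 -1" --pt "0 0 -0.06 0 0 0 -1" --pt "0 0 -0.14 0 0 0 -1" --pt "0 0 -0.22 0 0 0 -1" --pt "0 0 -0.3 0 0 0 -1" --pt "0 0 -0.34 0 0 0 -1" --pt "0 0 -0.34 0 0 0 -1"

```text
t: 21.85
tool_pos: [519.5, 353.1, 247.1]
tcp_rot: [[0.996, -0.092, 0.007], [-0.092, -0.996, 0.004], [0.007, -0.005, -1.0]]
force: [0.3, -0.3, -0.4]
gripper_width: 91.6
grip_force: 0.0
```

```bash
python3 - <<'E'
from plan import *
o=sensors.get_obs(); print(o['tool_pos'],o['tcp_rot'][2],o['gripper_width'])
# towards funnel for a wrist look down: wrist cam pose relative to tool
P=eyes.camera_params('wrist'); T=np.array(P['T']); Rm=np.array(o['tcp_rot'])
print('cam in tool',Rm.T@(T[:3,3]-o['tool_pos']), Rm.T@T[:3,2], P['K'][0,0])
plan([((480,-60,300),3,0,-1,8)])
E
```

```text
[519.51931357 353.13337841 247.10020837] [ 0.00701752 -0.00457248 -0.99996492] 91.59878208479095
cam in tool [  69.82731766    0.46752023 -165.96889384] [-2.55952524e-01 -1.55600797e-05  9.66689353e-01] 375.7542619622252
8x [-0.002,0.83,-0.11,-0.0013,-0.0023,-0.0459,-1]
```

carry_out --pt "0 0.06 -0.04 0 0 -0.04 -1" --pt "0 0.14 -0.08 0 0 -0.04 -1" --pt "0 0.23 -0.12 0 0 -0.04 -1" --pt "0 0.31 -0.16 0 0 -0.04 -1" --pt "0 0.4 -0.16 0 0 -0.04 -1" --pt "0 0.48 -0.16 0 0 -0.04 -1" --pt "0 0.56 -0.16 0 0 -0.04 -1" --pt "0 0.65 -0.16 0 0 -0.04 -1"

```text
t: 22.52
tool_pos: [489.3, 42.9, 320.6]
tcp_rot: [[0.999, 0.034, 0.001], [0.034, -0.999, -0.0], [0.001, 0.0, -1.0]]
force: [1.1, 0.6, 0.4]
gripper_width: 92.7
grip_force: 0.0
```

```bash
python3 - <<'E'
from plan import *
from meas import blocks
im,d,P=snap('top')
for b in blocks(im,cloud(P,d)): print(b[:3])
cv2.imwrite('pics/x.png',im[...,::-1])
plan([((552,-178,330),3,0,-1,8)])
E
```

```text
(array([547. , 254.3]), array([24.8, 13.9, 85.2]), np.float64(110.2))
(array([517.9, 353. ]), array([26.8, 13.5, 84.8]), np.float64(109.9))
8x [0.113,0.434,-0.017,0.0008,-0.0003,-0.007,-1]
```

carry_out --pt "0.02 0.07 -0.017 0 0 0 -1" --pt "0.04 0.15 -0.017 0 0 0 -1" --pt "0.06 0.23 -0.017 0 0 -0.007 -1" --pt "0.08 0.31 -0.017 0 0 -0.007 -1" --pt "0.113 0.39 -0.017 0 0 -0.007 -1" --pt "0.113 0.434 -0.017 0 0 -0.007 -1" --pt "0.113 0.434 -0.017 0 0 -0.007 -1" --pt "0.113 0.434 -0.017 0 0 -0.007 -1"

```text
t: 23.23
tool_pos: [553.7, -171.3, 328.4]
tcp_rot: [[0.999, 0.054, -0.001], [0.054, -0.999, 0.001], [-0.001, -0.001, -1.0]]
force: [-0.9, 0.4, -0.5]
gripper_width: 92.8
grip_force: 0.0
```

```bash
python3 - <<'E'
from plan import *
from ov import proj
im,d,P=snap('wrist'); q=proj(P,[[622.3,-178.4,130]])[0]; print(q, np.array(P['T'])[:3,3])
u,v=q.astype(int); print(d[v-20:v+21:5,u-20:u+21:5].round())
a=cv2.resize(im[max(0,v-75):v+75,max(0,u-75):u+75,::-1],(450,450),interpolation=3)
x=cv2.imread('pics/x.png'); b=cv2.resize(x[225:325,165:240],(337,450),interpolation=3)
cv2.imwrite('pics/w1.png',np.hstack([a,b]))
E
```

```text
[332.56608212 147.46929718] [ 623.52112527 -168.01717906  494.26086201]
[[318. 321. 323. 325. 326. 326. 325. 322. 320.]
 [319. 325. 327. 425. 425. 427. 426. 328. 325.]
 [324. 328. 426. 426. 426. 417. 416. 417. 329.]
 [326. 348. 416. 427. 427. 415. 416. 414. 342.]
 [328. 418. 417. 418. 430. 419. 418. 419. 352.]
 [331. 430. 418. 418. 422. 420. 432. 431. 349.]
 [329. 340. 432. 431. 421. 420. 432. 432. 337.]
 [328. 332. 427. 433. 421. 421. 434. 352. 333.]
 [325. 331. 334. 340. 356. 355. 341. 335. 331.]]
```

View pics/w1.png

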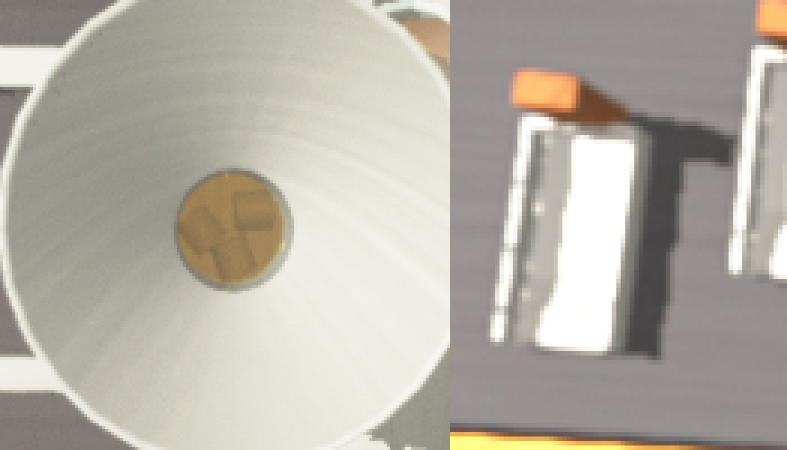

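Picture: looking down the spout, three slugs lie in the left tube at (232,228), and the left scoop on the right-hand side is empty. Next is the middle tube.

```bash
python3 - <<'E'
from plan import *
o=sensors.get_obs(); print(o['tool_pos'])
plan([((484.9,-238.4,220),3,0,-1,6),((484.9,-238.4,140),3,0,-.5,3)])
print();plan([((0,0,0),3,0,1,3),((-47.3,50.7,0),3,0,1,3)],((0,0,0),rot(3)))
E
```

```text
[ 553.66233177 -170.32195195  328.83901629]
6x [-0.145,0.129,0.218,-0.0002,-0,0.0008,-1]
3x [-0.145,0.129,0.378,-0.0002,-0,0.0008,-0.5]

3x [0,0,0,0,0,0,1]
3x [-0.089,-0.106,0,0,0,0,1]
```

carry_out --pt "-0.03 0.03 0.04 0 0 0 -0.3" --pt "-0.08 0.07 0.1 0 0 0 -0.3" --pt "-0.12 0.11 0.16 0 0 0 -0.3" --pt "-0.145 0.129 0.22 0 0 0 -0.3" --pt "-0.145 0.129 0.3 0 0 0 -0.3" --pt "-0.145 0.129 0.37 0 0 0 -0.3" --pt "-0.145 0.129 0.38 0 0 0 -0.3" --pt "-0.145 0.129 0.38 0 0 0 -0.3"

```text
t: 23.95
tool_pos: [484.5, -237.4, 138.3]
tcp_rot: [[0.998, 0.057, -0.002], [0.057, -0.998, 0.002], [-0.001, -0.002, -1.0]]
force: [-0.1, 0.5, 1.9]
gripper_width: 60.7
grip_force: 0.0
```

```bash
python3 - <<'E'
from plan import *
o=sensors.get_obs(); print(o['tool_pos'],o['gripper_width'])
plan([((484.9,-238.4,58),3,0,-.3,6)])
E
```

```text
[ 484.52908131 -237.4085702   138.33715141] 60.67878640641714
6x [0.001,0.002,0.161,-0.0005,0.0005,0.0014,-0.3]
```

carry_out --pt "0 0.002 0.06 0 0 0.001 -0.3" --pt "0 0.002 0.12 0 0 0.001 -0.3" --pt "0 0.002 0.16 0 0 0.001 1" --pt "0 0.002 0.16 0 0 0.001 1" --pt "0 0.002 0.16 0 0 0.001 1" --pt "0 0.002 0.16 0 0 0.001 1" --pt "0 0.002 0.16 0 0 0.001 1" --pt "0 0.002 0.16 0 0 0.001 1"

```text
t: 24.62
tool_pos: [486.1, -240.2, 61.6]
tcp_rot: [[0.999, 0.053, 0.003], [0.053, -0.999, -0.001], [0.003, 0.002, -1.0]]
force: [-0.5, -0.8, 0.3]
gripper_width: 24.8
grip_force: 0.0
```

carry_out --pt "0 0 0 0 0 0 1" --pt "0 0 0 0 0 0 1" --pt "-0.02 -0.024 0 0 0 0 1" --pt "-0.045 -0.054 0 0 0 0 1" --pt "-0.07 -0.084 0 0 0 0 1" --pt "-0.089 -0.106 0 0 0 0 1" --pt "-0.089 -0.106 0 0 0 0 1" --pt "-0.089 -0.106 0 0 0 0 1"

```text
t: 25.28
tool_pos: [438.0, -188.9, 60.7]
tcp_rot: [[0.999, 0.053, 0.002], [0.053, -0.999, -0.001], [0.002, 0.001, -1.0]]
force: [-1.3, 1.5, 6.8]
gripper_width: 17.3
grip_force: 30.0
```

```bash
python3 tubes.py; python3 - <<'E'
from h import *
im,d,P=snap('top');C=cloud(P,d)
cv2.imwrite('pics/m.png',im[...,::-1])
E
```

```text
scene 161 [ 576.2 -129.7] 25.8
scene 105 [ 624.2 -176.5] 23.5
top 26 [ 634.6 -189.1] 13.7
top 204 [ 574.8 -129.5] 23.5
top 50 [ 584.3 -252.2] 12.2
top 65 [ 569.1 -220.6] 15.5
25.3833 [ 438.31571893 -189.17613878   60.65377071] [-1.1572812   1.23153638  7.96390228] 17.364524403583033 30.002108216285706
```

carry_out --pt "0 0 0 0 0 0 -0.3" --pt "0 0 0 0 0 0 -0.3" --pt "0 0 0 0 0 0 -0.3" --pt "0 0 0 0 0 0 -0.3" --pt "0 0 -0.08 0 0 0 -0.3" --pt "0 0 -0.16 0 0 0 -0.3" --pt "0 0 -0.24 0 0 0 -0.3" --pt "0 0 -0.32 0 0 0 -0.3"

```text
t: 26.1
tool_pos: [437.5, -189.0, 221.3]
tcp_rot: [[0.999, 0.053, 0.001], [0.053, -0.999, 0.0], [0.001, -0.0, -1.0]]
force: [0.9, -0.8, -0.7]
gripper_width: 59.5
grip_force: 0.0
```

```bash
python3 - <<'E'
from plan import *
from meas import blocks
o=sensors.get_obs(); print(o['tool_pos'],o['gripper_width'])
im,d,P=snap('top')
for b in blocks(im,cloud(P,d)): print(b[:3])
plan([((547,254.4,230),-5,0,-.3,8)])
E
python3 tubes.py
```

```text
[ 437.45671226 -189.03747034  221.32620836] 59.539713926499836
(array([546.8, 254.4]), array([24.7, 14. , 86.5]), np.float64(110.1))
(array([517.9, 353.1]), array([26.4, 14. , 84.4]), np.float64(110.1))
(array([494. , 136.1]), array([25.5, 14. , 78.3]), np.float64(110.9))
8x [0.262,-0.876,-0.002,0.0012,-0.0029,0.0445,-0.3]
scene 163 [ 575.8 -129.1] 25.2
scene 101 [ 624.2 -177.3] 23.9
top 28 [ 634.2 -187.8] 14.5
top 201 [ 575.  -130.5] 23.9
top 157 [ 577.7 -234.8] 24.6
26.25 [ 438.76836054 -189.67437514  222.62413359] [ 0.09242836 -0.12330931 -1.04627747] 60.222257338928486 0.0
```

carry_out --pt "0.02 -0.07 0 0 0 0.01 -0.3" --pt "0.045 -0.15 0 0 0 0.02 -0.3" --pt "0.07 -0.23 0 0 0 0.03 -0.3" --pt "0.09 -0.31 0 0 0 0.0445 -0.3" --pt "0.115 -0.39 0 0 0 0.0445 -0.3" --pt "0.14 -0.47 0 0 0 0.0445 -0.3" --pt "0.165 -0.55 0 0 0 0.0445 -0.3" --pt "0.19 -0.63 0 0 0 0.0445 -0.3"

```text
t: 26.92
tool_pos: [515.6, 131.5, 218.1]
tcp_rot: [[0.996, -0.087, -0.0], [-0.087, -0.996, -0.0], [-0.0, 0.0, -1.0]]
force: [0.8, -0.6, 0.0]
gripper_width: 60.2
grip_force: 0.0
```

```bash
python3 - <<'E'
from plan import *
o=sensors.get_obs(); print(o['tool_pos'])
plan([((546.9,254.4,180),-4.5,0,-.3,8)])
E
```

```text
[515.56899284 131.53243476 218.09757404]
8x [0.041,-0.25,0.076,0.0001,0.0001,-0.0027,-0.3]
```

carry_out --pt "0.015 -0.08 0.02 0 0 0 -0.3" --pt "0.03 -0.16 0.04 0 0 0 -0.3" --pt "0.041 -0.22 0.06 0 0 -0.002 -0.3" --pt "0.041 -0.25 0.076 0 0 -0.002 -0.3" --pt "0.041 -0.25 0.076 0 0 -0.002 -0.3" --pt "0.041 -0.25 0.076 0 0 -0.002 -0.3" --pt "0.041 -0.25 0.076 0 0 -0.002 -0.3"

```text
t: 27.5
tool_pos: [547.1, 251.1, 181.5]
tcp_rot: [[0.997, -0.081, 0.001], [-0.081, -0.997, -0.0], [0.001, 0.0, -1.0]]
force: [0.5, -0.4, 0.1]
gripper_width: 60.6
grip_force: 0.0
```

```bash
python3 - <<'E'
from plan import *
o=sensors.get_obs(); print(o['tool_pos'])
plan([((546.9,254.4,72),-4.5,0,-.3,8)])
E
```

```text
[547.13618965 251.14513087 181.46249326]
8x [-0.001,-0.007,0.219,0.0001,-0.0002,-0.0009,-0.3]
```

carry_out --pt "0 -0.007 0.06 0 0 0 -0.3" --pt "0 -0.007 0.13 0 0 0 -0.3" --pt "0 -0.007 0.19 0 0 0 -0.3" --pt "0 -0.007 0.218 0 0 0 -0.3" --pt "0 -0.007 0.218 0 0 0 -0.3" --pt "0 -0.007 0.218 0 0 0 1" --pt "0 -0.007 0.218 0 0 0 1" --pt "0 -0.007 0.218 0 0 0 1"

```text
t: 28.17
tool_pos: [548.7, 255.8, 75.0]
tcp_rot: [[0.997, -0.081, 0.004], [-0.081, -0.997, 0.001], [0.004, -0.001, -1.0]]
force: [-0.1, 0.4, -0.3]
gripper_width: 44.9
grip_force: 0.0
```

carry_out --pt "0 0 0 0 0 0 1" --pt "0 0 0 0 0 0 1" --pt "0 0 0 0 0 0 1" --pt "0 0 0 0 0 0 1" --pt "0 0 0 0 0 0 1"

```text
t: 28.58
tool_pos: [547.9, 255.7, 73.3]
tcp_rot: [[0.997, -0.081, 0.002], [-0.081, -0.997, 0.0], [0.002, -0.0, -1.0]]
force: [-0.9, -1.9, 6.8]
gripper_width: 25.7
grip_force: 30.0
```

```bash
python3 - <<'E'
from plan import *
o=sensors.get_obs(); print(o['tool_pos'],o['gripper_width'],o['grip_force'],o['tcp_rot'][:,0])
p=o['tool_pos']; y=np.degrees(np.arctan2(o['tcp_rot'][1,0],o['tcp_rot'][0,0])); 
a=(p,y,0); b=((560,240,310),-5,-12); c=((731,-180,300),-5,-12)
path(a,b,14,1); print(); path(b,c,23,1)
E
```

```text
[547.94943508 255.69022523  73.31893129] 25.70248604469876 30.000843107700348 [ 0.99672879 -0.0808001   0.00175222]
[[0, 0, -0.002, 0, 0, 0, 1], [0.001, 0.001, -0.011, 0, -0.002, 0, 1], [0.002, 0.002, -0.033, 0, -0.005, 0, 1], [0.004, 0.004, -0.068, 0, -0.01, 0, 1], [0.007, 0.007, -0.117, 0, -0.016, 0.001, 1], [0.01, 0.011, -0.174, 0, -0.025, 0.001, 1], [0.013, 0.015, -0.237, 0, -0.033, 0.001, 1], [0.017, 0.019, -0.299, 0, -0.042, 0.001, 1]]
[[-0.004, 0.004, -0.057, 0, -0.008, 0, 1], [-0.008, 0.007, -0.106, 0, -0.015, 0, 1], [-0.011, 0.009, -0.141, 0, -0.02, 0.001, 1], [-0.012, 0.01, -0.163, 0, -0.023, 0.001, 1], [-0.013, 0.011, -0.172, 0, -0.024, 0.001, 1], [-0.013, 0.011, -0.174, 0, -0.025, 0.001, 1]]

[[0, 0.001, 0, 0, 0, 0, 1], [0.002, 0.005, 0, 0, 0, 0, 1], [0.007, 0.015, -0.001, 0, 0, 0, 1], [0.016, 0.032, -0.003, 0, 0, 0, 1], [0.03, 0.058, -0.005, 0, 0, 0, 1], [0.047, 0.093, -0.008, 0, 0, 0, 1], [0.069, 0.136, -0.011, 0, 0, 0, 1], [0.095, 0.187, -0.015, 0, 0, 0, 1]]
[[0.029, 0.057, -0.005, 0, 0, 0, 1], [0.06, 0.119, -0.01, 0, 0, 0, 1], [0.093, 0.184, -0.015, 0, 0, 0, 1], [0.126, 0.249, -0.021, 0, 0, 0, 1], [0.159, 0.314, -0.026, 0, 0, 0, 1], [0.19, 0.376, -0.031, 0, 0, 0, 1], [0.219, 0.433, -0.036, 0, 0, 0, 1], [0.245, 0.484, -0.04, 0, 0, 0, 1]]
[[0.022, 0.043, -0.004, 0, 0, 0, 1], [0.04, 0.078, -0.006, 0, 0, 0, 1], [0.053, 0.104, -0.009, 0, 0, 0, 1], [0.062, 0.122, -0.01, 0, 0, 0, 1], [0.067, 0.132, -0.011, 0, 0, 0, 1], [0.069, 0.136, -0.011, 0, 0, 0, 1], [0.069, 0.136, -0.011, 0, 0, 0, 1]]
```

carry_out --pt "0 0 -0.002 0 0 0 1" --pt "0.001 0.001 -0.011 0 -0.002 0 1" --pt "0.002 0.002 -0.033 0 -0.005 0 1" --pt "0.004 0.004 -0.068 0 -0.01 0 1" --pt "0.007 0.007 -0.117 0 -0.016 0 1" --pt "0.01 0.011 -0.174 0 -0.025 0 1" --pt "0.013 0.015 -0.237 0 -0.033 0 1" --pt "0.017 0.019 -0.299 0 -0.042 0 1"

```text
t: 29.25
tool_pos: [554.9, 245.3, 223.7]
tcp_rot: [[0.988, -0.08, -0.132], [-0.08, -0.997, 0.011], [-0.132, 0.0, -0.991]]
force: [0.7, 0.8, -1.9]
gripper_width: 25.8
grip_force: 30.0
```

carry_out --pt "-0.004 0.004 -0.057 0 -0.008 0 1" --pt "-0.008 0.007 -0.106 0 -0.015 0 1" --pt "-0.011 0.009 -0.141 0 -0.02 0 1" --pt "-0.012 0.01 -0.163 0 -0.023 0 1" --pt "-0.013 0.011 -0.172 0 -0.024 0 1" --pt "-0.013 0.011 -0.174 0 -0.025 0 1"

```text
t: 29.75
tool_pos: [559.9, 239.5, 309.8]
tcp_rot: [[0.975, -0.081, -0.207], [-0.079, -0.997, 0.017], [-0.207, -0.0, -0.978]]
force: [-0.2, 0.5, -1.3]
gripper_width: 25.7
grip_force: 30.0
```

carry_out --pt "0 0.001 0 0 0 0 1" --pt "0.002 0.005 0 0 0 0 1" --pt "0.007 0.015 -0.001 0 0 0 1" --pt "0.016 0.032 -0.003 0 0 0 1" --pt "0.03 0.058 -0.005 0 0 0 1" --pt "0.047 0.093 -0.008 0 0 0 1" --pt "0.069 0.136 -0.011 0 0 0 1" --pt "0.095 0.187 -0.015 0 0 0 1"

```text
t: 30.42
tool_pos: [600.4, 140.9, 306.6]
tcp_rot: [[0.975, -0.08, -0.207], [-0.079, -0.997, 0.017], [-0.208, -0.0, -0.978]]
force: [-0.2, -0.3, -1.9]
gripper_width: 25.8
grip_force: 30.0
```

carry_out --pt "0.029 0.057 -0.005 0 0 0 1" --pt "0.06 0.119 -0.01 0 0 0 1" --pt "0.093 0.184 -0.015 0 0 0 1" --pt "0.126 0.249 -0.021 0 0 0 1" --pt "0.159 0.314 -0.026 0 0 0 1" --pt "0.19 0.376 -0.031 0 0 0 1" --pt "0.219 0.433 -0.036 0 0 0 1" --pt "0.245 0.484 -0.04 0 0 0 1"

```text
t: 31.08
tool_pos: [704.2, -112.5, 300.2]
tcp_rot: [[0.975, -0.082, -0.208], [-0.08, -0.997, 0.017], [-0.209, 0.0, -0.978]]
force: [0.7, 0.3, -2.1]
gripper_width: 25.6
grip_force: 30.0
```

carry_out --pt "0.022 0.043 -0.004 0 0 0 1" --pt "0.04 0.078 -0.006 0 0 0 1" --pt "0.053 0.104 -0.009 0 0 0 1" --pt "0.062 0.122 -0.01 0 0 0 1" --pt "0.067 0.132 -0.011 0 0 0 1" --pt "0.069 0.136 -0.011 0 0 0 1" --pt "0.069 0.136 -0.011 0 0 0 1"

```text
t: 31.67
tool_pos: [733.2, -179.6, 298.8]
tcp_rot: [[0.975, -0.081, -0.207], [-0.079, -0.997, 0.017], [-0.208, -0.0, -0.978]]
force: [-0.2, -0.6, -1.1]
gripper_width: 25.7
grip_force: 30.0
```

```bash
python3 - <<'E'
from pour import *
o=sensors.get_obs();print(o['t'],o['tool_pos'],o['force'],o['tcp_rot'][2],lipof(o),o['gripper_width'])
way=[(15,286-7*i,-12+5*i) for i in range(1,9)]+[(15,230-3*i,28+2*i) for i in range(1,9)]+[(15,205,44+2*i) for i in range(1,9)]+[(15,205,60+2*i) for i in range(1,7)]+[(15,205,72)]*2
pour(-5,way)
E
```

```text
31.6667 [ 733.21286673 -179.63836606  298.7877961 ] [-0.19303277 -0.62362399 -1.05597938] [-2.08165586e-01 -1.60290866e-04 -9.78093586e-01] [ 629.68757768 -171.21679326  286.33662593] 25.693786600171997
[[0.012, 0.017, -0.006, 0, 0.028, 0.002, 1], [0.007, 0.017, -0.009, 0, 0.056, 0.002, 1], [0.001, 0.017, -0.011, 0, 0.083, 0.002, 1], [-0.007, 0.017, -0.012, 0, 0.111, 0.002, 1], [-0.016, 0.017, -0.012, 0, 0.139, 0.002, 1], [-0.027, 0.017, -0.011, 0, 0.167, 0.002, 1], [-0.038, 0.017, -0.008, 0, 0.195, 0.002, 1], [-0.05, 0.017, -0.005, 0, 0.222, 0.002, 1]]
[[-0.005, 0, -0.002, 0, 0.011, 0, 1], [-0.011, 0, -0.003, 0, 0.022, 0, 1], [-0.017, 0, -0.004, 0, 0.033, 0, 1], [-0.023, 0, -0.006, 0, 0.044, 0, 1], [-0.029, 0, -0.007, 0, 0.056, 0, 1], [-0.035, 0, -0.008, 0, 0.067, 0, 1], [-0.042, 0, -0.009, 0, 0.078, 0, 1], [-0.049, 0, -0.01, 0, 0.089, 0, 1]]
[[-0.004, 0, -0.005, 0, 0.011, 0, 1], [-0.007, 0, -0.012, 0, 0.022, 0, 1], [-0.01, 0, -0.019, 0, 0.033, 0, 1], [-0.013, 0, -0.025, 0, 0.044, 0, 1], [-0.016, 0, -0.032, 0, 0.056, 0, 1], [-0.02, 0, -0.038, 0, 0.067, 0, 1], [-0.024, 0, -0.044, 0, 0.078, 0, 1], [-0.028, 0, -0.051, 0, 0.089, 0, 1]]
[[-0.002, 0, -0.007, 0, 0.011, 0, 1], [-0.005, 0, -0.014, 0, 0.022, 0, 1], [-0.008, 0, -0.02, 0, 0.033, 0, 1], [-0.011, 0, -0.027, 0, 0.044, 0, 1], [-0.015, 0, -0.033, 0, 0.056, 0, 1], [-0.018, 0, -0.04, 0, 0.067, 0, 1], [-0.018, 0, -0.04, 0, 0.067, 0, 1], [-0.018, 0, -0.04, 0, 0.067, 0, 1]]
```

Same pour sequence as before.

carry_out --pt "0.012 0.017 -0.006 0 0.028 0.002 1" --pt "0.007 0.017 -0.009 0 0.056 0.002 1" --pt "0.001 0.017 -0.011 0 0.083 0.002 1" --pt "-0.007 0.017 -0.012 0 0.111 0.002 1" --pt "-0.016 0.017 -0.012 0 0.139 0.002 1" --pt "-0.027 0.017 -0.011 0 0.167 0.002 1" --pt "-0.038 0.017 -0.008 0 0.195 0.002 1" --pt "-0.05 0.017 -0.005 0 0.222 0.002 1"

```text
t: 32.33
tool_pos: [708.0, -184.8, 307.6]
tcp_rot: [[0.877, -0.086, 0.472], [-0.076, -0.996, -0.04], [0.474, -0.001, -0.881]]
force: [0.4, -0.5, -1.4]
gripper_width: 25.9
grip_force: 30.0
```

carry_out --pt "-0.005 0 -0.002 0 0.011 0 1" --pt "-0.011 0 -0.003 0 0.022 0 1" --pt "-0.017 0 -0.004 0 0.033 0 1" --pt "-0.023 0 -0.006 0 0.044 0 1" --pt "-0.029 0 -0.007 0 0.056 0 1" --pt "-0.035 0 -0.008 0 0.067 0 1" --pt "-0.042 0 -0.009 0 0.078 0 1" --pt "-0.049 0 -0.01 0 0.089 0 1"

```text
t: 33.0
tool_pos: [684.3, -182.7, 299.9]
tcp_rot: [[0.715, -0.086, 0.693], [-0.062, -0.996, -0.059], [0.696, -0.001, -0.718]]
force: [-0.2, 0.5, -2.0]
gripper_width: 25.5
grip_force: 30.0
```

carry_out --pt "-0.004 0 -0.005 0 0.011 0 1" --pt "-0.007 0 -0.012 0 0.022 0 1" --pt "-0.01 0 -0.019 0 0.033 0 1" --pt "-0.013 0 -0.025 0 0.044 0 1" --pt "-0.016 0 -0.032 0 0.056 0 1" --pt "-0.02 0 -0.038 0 0.067 0 1" --pt "-0.024 0 -0.044 0 0.078 0 1" --pt "-0.028 0 -0.051 0 0.089 0 1"

```text
t: 33.67
tool_pos: [656.6, -180.3, 308.4]
tcp_rot: [[0.496, -0.086, 0.864], [-0.043, -0.996, -0.074], [0.867, -0.001, -0.498]]
force: [1.0, 0.0, -1.3]
gripper_width: 25.9
grip_force: 30.0
```

carry_out --pt "-0.002 0 -0.007 0 0.011 0 1" --pt "-0.005 0 -0.014 0 0.022 0 1" --pt "-0.008 0 -0.02 0 0.033 0 1" --pt "-0.011 0 -0.027 0 0.044 0 1" --pt "-0.015 0 -0.033 0 0.056 0 1" --pt "-0.018 0 -0.04 0 0.067 0 1" --pt "-0.018 0 -0.04 0 0.067 0 1" --pt "-0.018 0 -0.04 0 0.067 0 1"

```text
t: 34.33
tool_pos: [635.1, -178.8, 310.3]
tcp_rot: [[0.308, -0.086, 0.948], [-0.028, -0.996, -0.082], [0.951, -0.001, -0.309]]
force: [-0.0, 0.7, -1.8]
gripper_width: 25.7
grip_force: 30.0
```

```bash
python3 - <<'E'
from pour import *
f=[]
for i in range(6): snap('scene'); f.append(sensors.get_obs()['force'])
o=sensors.get_obs(); print(np.mean(f,0),o['tool_pos'],o['tcp_rot'][2],lipof(o))
way=[(15,205+10*i,72-6.5*i) for i in range(1,9)]+[(15,285+2*i,20-5*i) for i in range(1,5)]+[(15,293,0)]*2
pour(-5,way)
E
```

```text
[ 0.19078787  0.05749666 -1.29235889] [ 635.64566612 -179.38147791  310.72074859] [ 9.51338819e-01 -7.14438047e-04 -3.08145973e-01] [ 637.29474378 -179.44983523  206.1228716 ]
[[0.023, 0, 0.018, 0, -0.036, 0, 1], [0.046, 0, 0.035, 0, -0.073, 0, 1], [0.066, 0, 0.052, 0, -0.109, 0, 1], [0.084, 0, 0.07, 0, -0.145, 0, 1], [0.098, 0, 0.087, 0, -0.181, 0, 1], [0.11, 0, 0.104, 0, -0.217, 0, 1], [0.12, 0, 0.119, 0, -0.253, 0, 1], [0.127, 0, 0.134, 0, -0.289, 0, 1]]
[[0.007, 0, 0.014, 0, -0.028, 0, 1], [0.011, 0, 0.028, 0, -0.056, 0, 1], [0.015, 0, 0.042, 0, -0.083, 0, 1], [0.017, 0, 0.057, 0, -0.111, 0, 1], [0.017, 0, 0.057, 0, -0.111, 0, 1], [0.017, 0, 0.057, 0, -0.111, 0, 1]]
```

carry_out --pt "0.023 0 0.018 0 -0.036 0 1" --pt "0.046 0 0.035 0 -0.073 0 1" --pt "0.066 0 0.052 0 -0.109 0 1" --pt "0.084 0 0.07 0 -0.145 0 1" --pt "0.098 0 0.087 0 -0.181 0 1" --pt "0.11 0 0.104 0 -0.217 0 1" --pt "0.12 0 0.119 0 -0.253 0 1" --pt "0.127 0 0.134 0 -0.289 0 1"

```text
t: 35.3
tool_pos: [718.8, -187.0, 351.9]
tcp_rot: [[0.935, -0.089, 0.344], [-0.083, -0.996, -0.031], [0.346, 0.001, -0.938]]
force: [0.6, -0.7, -1.1]
gripper_width: 25.8
grip_force: 30.0
```

carry_out --pt "0.007 0 0.014 0 -0.028 0 1" --pt "0.011 0 0.028 0 -0.056 0 1" --pt "0.015 0 0.042 0 -0.083 0 1" --pt "0.017 0 0.057 0 -0.111 0 1" --pt "0.017 0 0.057 0 -0.111 0 1" --pt "0.017 0 0.057 0 -0.111 0 1"

```text
t: 35.8
tool_pos: [737.4, -188.4, 324.1]
tcp_rot: [[0.996, -0.087, 0.007], [-0.087, -0.996, 0.0], [0.007, -0.001, -1.0]]
force: [-0.1, 0.2, -1.4]
gripper_width: 26.0
grip_force: 30.0
```

```bash
python3 - <<'E'
from plan import *
o=sensors.get_obs(); print(o['tool_pos'],o['tcp_rot'][2])
path((o['tool_pos'],-4.8,0),((549,254,190),-4.7,0),24,1)
E
```

```text
[ 737.4330658  -188.39559228  324.13734991] [ 0.0070928  -0.00107918 -0.99997426]
[[0, -0.001, 0, 0, 0, 0, 1], [-0.002, -0.004, 0.001, 0, 0, 0, 1], [-0.007, -0.014, 0.004, 0, 0, 0, 1], [-0.016, -0.03, 0.01, 0, 0, 0, 1], [-0.029, -0.055, 0.017, 0, 0, 0, 1], [-0.047, -0.088, 0.028, 0, 0, 0, 1], [-0.068, -0.129, 0.041, 0, 0, 0, 1], [-0.094, -0.178, 0.056, 0, 0, 0, 1]]
[[-0.029, -0.056, 0.018, 0, 0, 0, 1], [-0.061, -0.116, 0.037, 0, 0, 0, 1], [-0.095, -0.181, 0.057, 0, 0, 0, 1], [-0.13, -0.247, 0.078, 0, 0, 0, 1], [-0.165, -0.313, 0.099, 0, 0, 0, 1], [-0.199, -0.377, 0.119, 0, 0, 0, 1], [-0.231, -0.438, 0.138, 0, 0, 0, 1], [-0.261, -0.493, 0.156, 0, 0, 0, 1]]
[[-0.026, -0.049, 0.015, 0, 0, 0, 1], [-0.048, -0.09, 0.029, 0, 0, 0, 1], [-0.065, -0.124, 0.039, 0, 0, 0, 1], [-0.078, -0.148, 0.047, 0, 0, 0, 1], [-0.087, -0.165, 0.052, 0, 0, 0, 1], [-0.092, -0.174, 0.055, 0, 0, 0, 1], [-0.094, -0.178, 0.056, 0, 0, 0, 1], [-0.094, -0.179, 0.056, 0, 0, 0, 1]]
```

carry_out --pt "0 -0.001 0 0 0 0 1" --pt "-0.002 -0.004 0.001 0 0 0 1" --pt "-0.007 -0.014 0.004 0 0 0 1" --pt "-0.016 -0.03 0.01 0 0 0 1" --pt "-0.029 -0.055 0.017 0 0 0 1" --pt "-0.047 -0.088 0.028 0 0 0 1" --pt "-0.068 -0.129 0.041 0 0 0 1" --pt "-0.094 -0.178 0.056 0 0 0 1"

```text
t: 36.47
tool_pos: [696.4, -94.7, 298.2]
tcp_rot: [[0.996, -0.088, 0.01], [-0.088, -0.996, -0.0], [0.01, -0.001, -1.0]]
force: [0.9, 0.2, -0.9]
gripper_width: 25.7
grip_force: 30.0
```

carry_out --pt "-0.029 -0.056 0.018 0 0 0 1" --pt "-0.061 -0.116 0.037 0 0 0 1" --pt "-0.095 -0.181 0.057 0 0 0 1" --pt "-0.13 -0.247 0.078 0 0 0 1" --pt "-0.165 -0.313 0.099 0 0 0 1" --pt "-0.199 -0.377 0.119 0 0 0 1" --pt "-0.231 -0.438 0.138 0 0 0 1" --pt "-0.261 -0.493 0.156 0 0 0 1"

```text
t: 37.13
tool_pos: [587.5, 163.4, 219.1]
tcp_rot: [[0.996, -0.086, 0.01], [-0.086, -0.996, 0.001], [0.01, -0.002, -1.0]]
force: [0.2, -0.1, -0.7]
gripper_width: 25.9
grip_force: 30.0
```

carry_out --pt "-0.026 -0.049 0.015 0 0 0 1" --pt "-0.048 -0.09 0.029 0 0 0 1" --pt "-0.065 -0.124 0.039 0 0 0 1" --pt "-0.078 -0.148 0.047 0 0 0 1" --pt "-0.087 -0.165 0.052 0 0 0 1" --pt "-0.092 -0.174 0.055 0 0 0 1" --pt "-0.094 -0.179 0.056 0 0 0 1" --pt "-0.094 -0.179 0.056 0 0 0 1"

```text
t: 37.8
tool_pos: [550.8, 254.5, 191.0]
tcp_rot: [[0.996, -0.087, 0.009], [-0.087, -0.996, 0.0], [0.009, -0.001, -1.0]]
force: [-0.4, 0.2, -2.2]
gripper_width: 26.0
grip_force: 30.0
```

```bash
python3 - <<'E'
from plan import *
o=sensors.get_obs(); print(o['tool_pos'],o['tcp_rot'][2])
plan([((548,255.5,73.5),-4.7,0,1,1)])
E
```

```text
[550.80950349 254.53895407 191.02760612] [ 8.88269784e-03 -9.91833488e-04 -9.99960056e-01]
1x [-0.008,-0.001,0.235,-0.0003,-0.0028,-0.0016,1]
```

carry_out --pt "-0.003 -0.001 0.03 0 -0.003 -0.001 1" --pt "-0.008 -0.001 0.09 0 -0.003 -0.001 1" --pt "-0.008 -0.001 0.15 0 -0.003 -0.001 1" --pt "-0.008 -0.001 0.2 0 -0.003 -0.001 1" --pt "-0.008 -0.001 0.225 0 -0.003 -0.001 1" --pt "-0.008 -0.001 0.233 0 -0.003 -0.001 1" --pt "-0.008 -0.001 0.236 0 -0.003 -0.001 1" --pt "-0.008 -0.001 0.236 0 -0.003 -0.001 1"

```text
t: 38.47
tool_pos: [548.2, 255.1, 72.9]
tcp_rot: [[0.996, -0.084, -0.001], [-0.084, -0.996, 0.001], [-0.001, -0.001, -1.0]]
force: [0.1, 1.0, -1.8]
gripper_width: 26.0
grip_force: 30.0
```

```bash
python3 - <<'E'
from plan import *
o=sensors.get_obs(); print(o['tool_pos'],o['tcp_rot'][2],o['force'])
# after release & rise to 250: go to look pose
plan([((552,-178,335),3,0,-.3,1)],((548,255.5,243),rot(-4.8)))
E
```

```text
[548.1881712  255.10772757  72.88715849] [-8.34995769e-04 -9.18034170e-04 -9.99999230e-01] [ 0.07886717  1.00462283 -1.8013679 ]
1x [0.081,0.863,-0.184,0,0,-0.0433,-0.3]
```

carry_out --pt "0 0 0.002 0 0 0 1" --pt "0 0 0.002 0 0 0 -0.3" --pt "0 0 0.002 0 0 0 -0.3" --pt "0 0 0.002 0 0 0 -0.3" --pt "0 0 0.002 0 0 0 -0.3" --pt "0 0 -0.06 0 0 0 -0.3" --pt "0 0 -0.14 0 0 0 -0.3" --pt "0 0 -0.22 0 0 0 -0.3"

```text
t: 39.13
tool_pos: [547.3, 255.1, 183.6]
tcp_rot: [[0.996, -0.084, -0.003], [-0.084, -0.996, 0.0], [-0.003, -0.0, -1.0]]
force: [1.4, -0.1, 0.1]
gripper_width: 60.1
grip_force: 0.0
```

carry_out --pt "0.01 0.06 -0.06 0 0 -0.01 -0.3" --pt "0.02 0.13 -0.11 0 0 -0.02 -0.3" --pt "0.03 0.2 -0.15 0 0 -0.03 -0.3" --pt "0.035 0.28 -0.18 0 0 -0.043 -0.3" --pt "0.045 0.36 -0.2 0 0 -0.043 -0.3" --pt "0.05 0.44 -0.22 0 0 -0.043 -0.3" --pt "0.055 0.52 -0.25 0 0 -0.043 -0.3" --pt "0.06 0.6 -0.3 0 0 -0.043 -0.3"

```text
t: 39.8
tool_pos: [552.1, -40.8, 327.5]
tcp_rot: [[0.999, 0.051, -0.002], [0.051, -0.999, 0.001], [-0.002, -0.001, -1.0]]
force: [1.4, 0.3, -0.5]
gripper_width: 60.4
grip_force: 0.0
```

```bash
python3 - <<'E'
from plan import *
o=sensors.get_obs(); print(o['tool_pos'])
plan([((552,-178,330),3,0,-.3,8)])
from meas import blocks
im,d,P=snap('top')
for b in blocks(im,cloud(P,d)): print(b[:3])
cv2.imwrite('pics/x2.png',im[...,::-1])
E
```

```text
[552.09325211 -40.75922452 327.51423678]
8x [-0.014,0.274,-0.005,-0.0004,0.0007,-0.0005,-0.3]
(array([546.6, 255.7]), array([24.8, 13.8, 85.1]), np.float64(110.3))
(array([518.1, 352.5]), array([25.3, 13.9, 83.3]), np.float64(110.4))
(array([494.2, 136. ]), array([25.5, 13.7, 79.2]), np.float64(110.8))
```

carry_out --pt "-0.005 0.07 0 0 0 0 -0.3" --pt "-0.01 0.15 -0.005 0 0 0 -0.3" --pt "-0.014 0.22 -0.005 0 0 0 -0.3" --pt "-0.014 0.274 -0.005 0 0 0 -0.3" --pt "-0.014 0.274 -0.005 0 0 0 -0.3" --pt "-0.014 0.274 -0.005 0 0 0 -0.3"

```text
t: 40.35
tool_pos: [552.8, -176.9, 330.1]
tcp_rot: [[0.999, 0.049, -0.001], [0.049, -0.999, 0.001], [-0.001, -0.001, -1.0]]
force: [0.3, -0.0, 0.2]
gripper_width: 60.7
grip_force: 0.0
```

```bash
python3 - <<'E'
from plan import *
from ov import proj
im,d,P=snap('wrist'); q=proj(P,[[622.3,-178.4,130]])[0]; print(q)
u,v=q.astype(int)
a=cv2.resize(im[max(0,v-75):v+75,max(0,u-75):u+75,::-1],(450,450),interpolation=3)
x=cv2.imread('pics/x2.png'); b=cv2.resize(x[215:330,165:335],(340,450),interpolation=3)
cv2.imwrite('pics/w2.png',np.hstack([a,b]))
plan([((438.3,-189.3,150),3,0,-.3,8)])
E
```

```text
[326.38954728 146.01726927]
8x [-0.23,0.016,0.361,-0.0004,0.0003,-0.0007,-0.3]
```

View pics/w2.png

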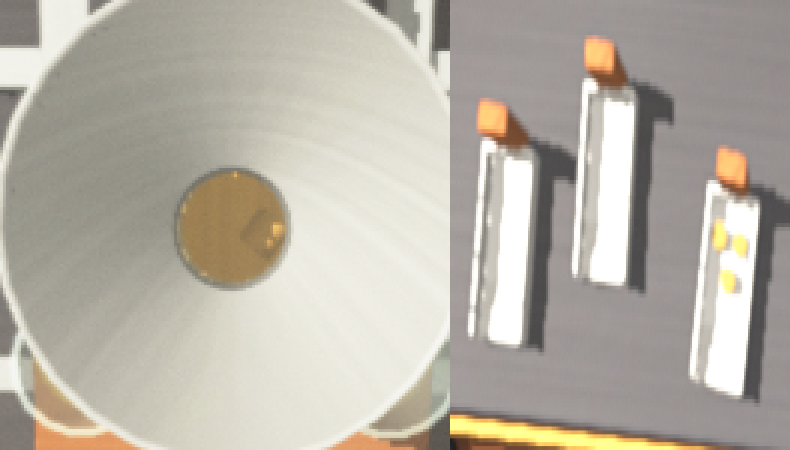

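Picture: one slug lies in the middle tube at (265,232). The left and middle scoops are empty and the right one still holds three slugs at (730,255). Next is the right tube.

carry_out --pt "-0.08 0.006 0.02 0 0 0 -0.3" --pt "-0.16 0.01 0.06 0 0 0 -0.3" --pt "-0.23 0.016 0.12 0 0 0 -0.3" --pt "-0.23 0.016 0.2 0 0 0 -0.3" --pt "-0.23 0.016 0.28 0 0 0 -0.3" --pt "-0.23 0.016 0.35 0 0 0 -0.3" --pt "-0.23 0.016 0.361 0 0 0 -0.3" --pt "-0.23 0.016 0.361 0 0 0 -0.3"

```text
t: 41.07
tool_pos: [437.9, -188.4, 148.9]
tcp_rot: [[0.999, 0.052, -0.003], [0.052, -0.999, 0.002], [-0.003, -0.003, -1.0]]
force: [0.5, -0.0, 0.3]
gripper_width: 60.0
grip_force: 0.0
```

```bash
python3 - <<'E'
from plan import *
o=sensors.get_obs(); print(o['tool_pos'],o['gripper_width'])
plan([((438.3,-189.3,59),3,0,-.3,6)])
E
```

```text
[ 437.85744441 -188.39011267  148.93322472] 59.98011693046558
6x [0.001,0.002,0.18,-0.0008,0.001,-0,-0.3]
```

carry_out --pt "0 0.002 0.06 0 0 0 -0.3" --pt "0 0.002 0.12 0 0 0 -0.3" --pt "0 0.002 0.17 0 0 0 -0.3" --pt "0 0.002 0.18 0 0 0 1" --pt "0 0.002 0.18 0 0 0 1" --pt "0 0.002 0.18 0 0 0 1" --pt "0 0.002 0.18 0 0 0 1" --pt "0 0.002 0.18 0 0 0 1"

```text
t: 41.73
tool_pos: [439.3, -190.9, 62.1]
tcp_rot: [[0.999, 0.051, 0.002], [0.051, -0.999, -0.0], [0.002, 0.0, -1.0]]
force: [0.7, -0.0, 0.2]
gripper_width: 31.8
grip_force: 0.0
```

carry_out --pt "0 0 0 0 0 0 1" --pt "0 0 0 0 0 0 1" --pt "0 0 0 0 0 0 1" --pt "0.02 -0.025 0 0 0 0 1" --pt "0.045 -0.055 0 0 0 0 1" --pt "0.07 -0.085 0 0 0 0 1" --pt "0.092 -0.106 0 0 0 0 1" --pt "0.092 -0.106 0 0 0 0 1"

```text
t: 42.4
tool_pos: [483.2, -133.7, 60.7]
tcp_rot: [[0.999, 0.052, 0.001], [0.052, -0.999, 0.001], [0.001, -0.001, -1.0]]
force: [2.7, 2.1, 6.8]
gripper_width: 17.4
grip_force: 30.0
```

carry_out --pt "0 0 0 0 0 0 1"

```text
t: 42.48
tool_pos: [482.5, -134.6, 60.7]
tcp_rot: [[0.999, 0.052, 0.001], [0.052, -0.999, 0.001], [0.001, -0.001, -1.0]]
force: [1.1, 2.3, 5.8]
gripper_width: 17.8
grip_force: 30.0
```

```bash
python3 tubes.py
```

```text
scene 97 [ 623.9 -176.9] 23.7
scene 185 [619.7 -74.8] 25.7
scene 192 [ 666.7 -125.1] 25.7
top 160 [ 665.6 -125.5] 23.8
top 22 [ 634.3 -189.7] 14.1
top 189 [618.3 -76.3] 24.0
42.5833 [ 482.23317052 -135.04131476   60.6955929 ] [1.69955476 2.42282753 6.16895314] 17.51537893383731 30.001361668109894
```

carry_out --pt "0 0 0 0 0 0 -0.3" --pt "0 0 0 0 0 0 -0.3" --pt "0 0 0 0 0 0 -0.3" --pt "0 0 0 0 0 0 -0.3" --pt "0 0 -0.08 0 0 0 -0.3" --pt "0 0 -0.16 0 0 0 -0.3" --pt "0 0 -0.24 0 0 0 -0.3" --pt "0 0 -0.32 0 0 0 -0.3"

```text
t: 43.25
tool_pos: [481.2, -135.3, 221.8]
tcp_rot: [[0.999, 0.051, -0.001], [0.051, -0.999, 0.001], [-0.001, -0.001, -1.0]]
force: [0.4, -0.5, -0.2]
gripper_width: 59.8
grip_force: 0.0
```

```bash
python3 tubes.py; python3 - <<'E'
from plan import *
from meas import blocks
im,d,P=snap('top')
for b in blocks(im,cloud(P,d)): print(b[:3])
plan([((494.2,136,190),-11,0,-.3,8)])
E
```

```text
scene 101 [ 624.7 -176.8] 23.4
scene 181 [619.3 -75.7] 25.3
scene 194 [ 667.4 -125.7] 25.6
top 155 [ 666. -125.] 24.6
top 189 [618.6 -75.6] 23.8
43.35 [ 483.31403056 -136.00951388  226.78780345] [ 0.1454126   0.13011729 -1.27807857] 59.95905875043606 0.0
(array([547.3, 256.2]), array([25.6, 14.4, 84.3]), np.float64(110.5))
(array([518.1, 353.5]), array([26.8, 13.7, 85.1]), np.float64(110.0))
(array([494.1, 136.3]), array([25.9, 14.3, 77.2]), np.float64(110.9))
8x [0.051,-0.542,0.066,0.0001,-0.0013,0.0773,-0.3]
```

carry_out --pt "0.008 -0.08 0 0 0 0.02 -0.3" --pt "0.016 -0.16 0 0 0 0.04 -0.3" --pt "0.024 -0.24 0.01 0 0 0.06 -0.3" --pt "0.03 -0.32 0.02 0 0 0.08 -0.3" --pt "0.04 -0.4 0.04 0 0 0.08 -0.3" --pt "0.046 -0.48 0.06 0 0 0.08 -0.3" --pt "0.051 -0.542 0.066 0 0 0.08 -0.3" --pt "0.051 -0.542 0.066 0 0 0.08 -0.3"

```text
t: 44.07
tool_pos: [492.1, 140.7, 184.4]
tcp_rot: [[0.981, -0.195, -0.004], [-0.195, -0.981, 0.001], [-0.005, -0.0, -1.0]]
force: [0.3, 0.1, -0.1]
gripper_width: 60.4
grip_force: 0.0
```

carry_out --pt "0 0 0.02 0 0 0 -0.3" --pt "0 0 0.02 0 0 0 -0.3"

```text
t: 44.23
tool_pos: [492.5, 136.1, 174.3]
tcp_rot: [[0.98, -0.198, -0.004], [-0.198, -0.98, -0.0], [-0.004, 0.001, -1.0]]
force: [-0.1, -0.2, -0.3]
gripper_width: 60.7
grip_force: 0.0
```

```bash
python3 - <<'E'
from plan import *
o=sensors.get_obs(); print(o['tool_pos'])
plan([((494.2,136.2,72),-11.5,0,-.3,8)])
E
```

```text
[492.49904125 136.12753924 174.34286384]
8x [0.004,-0.001,0.205,0.0002,0.0012,0.0003,-0.3]
```

carry_out --pt "0.003 0 0.05 0 0.001 0 -0.3" --pt "0.003 0 0.12 0 0.001 0 -0.3" --pt "0.003 0 0.18 0 0.001 0 -0.3" --pt "0.003 0 0.204 0 0.001 0 -0.3" --pt "0.003 0 0.204 0 0.001 0 1" --pt "0.003 0 0.204 0 0.001 0 1" --pt "0.003 0 0.204 0 0.001 0 1" --pt "0.003 0 0.204 0 0.001 0 1"

```text
t: 44.9
tool_pos: [495.6, 136.4, 77.2]
tcp_rot: [[0.98, -0.199, 0.005], [-0.199, -0.98, 0.001], [0.005, -0.002, -1.0]]
force: [-0.6, -0.0, -0.1]
gripper_width: 38.5
grip_force: 0.0
```

carry_out --pt "0 0 0 0 0 0 1" --pt "0 0 0 0 0 0 1" --pt "0 0 0 0 0 0 1" --pt "0 0 0 0 0 0 1" --pt "0 0 0 0 0 0 1"

```text
t: 45.32
tool_pos: [495.1, 136.5, 76.3]
tcp_rot: [[0.98, -0.199, 0.004], [-0.199, -0.98, 0.0], [0.004, -0.001, -1.0]]
force: [-0.3, -1.6, 6.3]
gripper_width: 26.0
grip_force: 30.0
```

```bash
python3 - <<'E'
from plan import *
o=sensors.get_obs(); print(o['tool_pos'],o['gripper_width'],o['grip_force'],o['tcp_rot'][:,0])
p=o['tool_pos']; y=np.degrees(np.arctan2(o['tcp_rot'][1,0],o['tcp_rot'][0,0])); print(y)
a=(p,y,0); b=((520,125,310),y,-12); c=((731,-180,300),-5,-12)
path(a,b,14,1); print(); path(b,c,20,1)
E
```

```text
[495.14349532 136.52102821  76.30101598] 26.012583616270327 30.001939237117767 [ 0.98005515 -0.19869336  0.00358534]
-11.46063525529
[[0, 0, -0.002, 0, 0, 0, 1], [0.001, 0, -0.011, 0, -0.002, 0, 1], [0.004, 0.001, -0.032, 0, -0.005, 0, 1], [0.008, 0.002, -0.068, 0, -0.01, 0, 1], [0.013, 0.003, -0.115, 0, -0.016, 0, 1], [0.02, 0.005, -0.172, 0, -0.025, 0, 1], [0.027, 0.006, -0.234, 0, -0.033, 0, 1], [0.034, 0.008, -0.295, 0, -0.042, 0, 1]]
[[-0.001, 0.002, -0.057, 0, -0.008, 0, 1], [-0.002, 0.003, -0.105, 0, -0.015, 0, 1], [-0.003, 0.004, -0.14, 0, -0.02, 0, 1], [-0.003, 0.004, -0.162, 0, -0.023, 0, 1], [-0.003, 0.005, -0.171, 0, -0.024, 0, 1], [-0.003, 0.005, -0.173, 0, -0.025, 0, 1]]

[[0.001, 0.001, 0, 0, 0, 0, 1], [0.005, 0.004, -0.001, 0, 0, 0, 1], [0.014, 0.014, -0.002, 0, 0, -0.001, 1], [0.031, 0.03, -0.005, 0, 0, -0.002, 1], [0.055, 0.053, -0.009, -0.001, 0, -0.004, 1], [0.086, 0.084, -0.015, -0.001, 0, -0.006, 1], [0.124, 0.121, -0.022, -0.002, 0, -0.008, 1], [0.167, 0.163, -0.029, -0.002, 0, -0.011, 1]]
[[0.046, 0.048, -0.008, -0.001, 0, -0.003, 1], [0.093, 0.097, -0.016, -0.001, 0, -0.006, 1], [0.14, 0.147, -0.024, -0.002, 0, -0.01, 1], [0.186, 0.195, -0.032, -0.003, 0, -0.013, 1], [0.228, 0.238, -0.039, -0.003, 0, -0.016, 1], [0.264, 0.277, -0.046, -0.004, 0, -0.018, 1], [0.295, 0.309, -0.051, -0.004, 0, -0.02, 1], [0.318, 0.333, -0.055, -0.005, 0, -0.022, 1]]
[[0.015, 0.018, -0.002, 0, 0, -0.001, 1], [0.023, 0.028, -0.004, 0, 0, -0.002, 1], [0.027, 0.032, -0.005, 0, 0, -0.002, 1], [0.027, 0.033, -0.005, 0, 0, -0.002, 1]]
```

carry_out --pt "0 0 -0.002 0 0 0 1" --pt "0.001 0 -0.011 0 -0.002 0 1" --pt "0.004 0.001 -0.032 0 -0.005 0 1" --pt "0.008 0.002 -0.068 0 -0.01 0 1" --pt "0.013 0.003 -0.115 0 -0.016 0 1" --pt "0.02 0.005 -0.172 0 -0.025 0 1" --pt "0.027 0.006 -0.234 0 -0.033 0 1" --pt "0.034 0.008 -0.295 0 -0.042 0 1"

```text
t: 45.98
tool_pos: [510.0, 129.1, 224.5]
tcp_rot: [[0.972, -0.198, -0.128], [-0.197, -0.98, 0.027], [-0.131, -0.001, -0.991]]
force: [0.6, -0.2, -1.5]
gripper_width: 26.3
grip_force: 30.0
```

carry_out --pt "-0.001 0.002 -0.057 0 -0.008 0 1" --pt "-0.002 0.003 -0.105 0 -0.015 0 1" --pt "-0.003 0.004 -0.14 0 -0.02 0 1" --pt "-0.003 0.004 -0.162 0 -0.023 0 1" --pt "-0.003 0.005 -0.171 0 -0.024 0 1" --pt "-0.003 0.005 -0.173 0 -0.025 0 1"

```text
t: 46.48
tool_pos: [519.4, 124.6, 308.9]
tcp_rot: [[0.959, -0.199, -0.202], [-0.194, -0.98, 0.042], [-0.207, -0.001, -0.978]]
force: [-0.2, 0.6, -1.4]
gripper_width: 25.8
grip_force: 30.0
```

carry_out --pt "0.001 0.001 0 0 0 0 1" --pt "0.005 0.004 -0.001 0 0 0 1" --pt "0.014 0.014 -0.002 0 0 -0.001 1" --pt "0.031 0.03 -0.005 0 0 -0.002 1" --pt "0.055 0.053 -0.009 -0.001 0 -0.004 1" --pt "0.086 0.084 -0.015 -0.001 0 -0.006 1" --pt "0.124 0.121 -0.022 -0.002 0 -0.008 1" --pt "0.167 0.163 -0.029 -0.002 0 -0.011 1"

```text
t: 47.15
tool_pos: [586.6, 26.5, 305.4]
tcp_rot: [[0.965, -0.163, -0.204], [-0.159, -0.987, 0.035], [-0.207, -0.002, -0.978]]
force: [0.1, 0.9, -1.2]
gripper_width: 25.9
grip_force: 30.0
```

carry_out --pt "0.046 0.048 -0.008 -0.001 0 -0.003 1" --pt "0.093 0.097 -0.016 -0.001 0 -0.006 1" --pt "0.14 0.147 -0.024 -0.002 0 -0.01 1" --pt "0.186 0.195 -0.032 -0.003 0 -0.013 1" --pt "0.228 0.238 -0.039 -0.003 0 -0.016 1" --pt "0.264 0.277 -0.046 -0.004 0 -0.018 1" --pt "0.295 0.309 -0.051 -0.004 0 -0.02 1" --pt "0.318 0.333 -0.055 -0.005 0 -0.022 1"

```text
t: 47.82
tool_pos: [718.5, -165.9, 297.8]
tcp_rot: [[0.974, -0.095, -0.207], [-0.093, -0.995, 0.02], [-0.208, -0.001, -0.978]]
force: [-0.2, 0.4, -2.1]
gripper_width: 25.8
grip_force: 30.0
```

carry_out --pt "0.015 0.018 -0.002 0 0 -0.001 1" --pt "0.023 0.028 -0.004 0 0 -0.002 1" --pt "0.027 0.032 -0.005 0 0 -0.002 1" --pt "0.027 0.033 -0.005 0 0 -0.002 1" --pt "0.027 0.033 -0.005 0 0 -0.002 1" --pt "0.027 0.033 -0.005 0 0 -0.002 1"

```text
t: 48.32
tool_pos: [729.6, -180.0, 299.3]
tcp_rot: [[0.975, -0.087, -0.205], [-0.085, -0.996, 0.02], [-0.206, -0.002, -0.978]]
force: [0.4, -0.3, -1.4]
gripper_width: 26.0
grip_force: 30.0
```

```bash
python3 - <<'E'
from pour import *
rel=(99,37)
o=sensors.get_obs();print(o['t'],o['tool_pos'],o['force'],o['tcp_rot'][2],o['tcp_rot'][:,0],lipof(o,rel),o['gripper_width'])
way=[(15,286-7*i,-12+5*i) for i in range(1,9)]+[(15,230-3*i,28+2*i) for i in range(1,9)]+[(15,205,44+2*i) for i in range(1,9)]+[(15,205,60+2*i) for i in range(1,7)]+[(15,205,72)]*2
pour(-5,way,rel)
E
```

```text
48.3167 [ 729.58170495 -180.01352595  299.29927087] [ 0.3986933  -0.29776329 -1.41724282] [-0.20633189 -0.00202103 -0.97847998] [ 0.97477196 -0.085128   -0.20633189] [ 625.48061272 -170.84553991  283.52236913] 26.027914022157024
[[0.019, 0.015, -0.013, -0.001, 0.027, 0, 1], [0.014, 0.015, -0.016, -0.001, 0.055, 0, 1], [0.006, 0.015, -0.017, -0.001, 0.083, 0, 1], [-0.002, 0.015, -0.018, -0.001, 0.111, 0, 1], [-0.012, 0.015, -0.018, -0.001, 0.138, 0, 1], [-0.023, 0.015, -0.017, -0.001, 0.166, 0, 1], [-0.034, 0.015, -0.014, -0.001, 0.194, 0, 1], [-0.047, 0.015, -0.01, -0.001, 0.222, 0, 1]]
[[-0.006, 0, -0.002, 0, 0.011, 0, 1], [-0.011, 0, -0.003, 0, 0.022, 0, 1], [-0.017, 0, -0.004, 0, 0.033, 0, 1], [-0.023, 0, -0.006, 0, 0.044, 0, 1], [-0.03, 0, -0.007, 0, 0.056, 0, 1], [-0.037, 0, -0.008, 0, 0.067, 0, 1], [-0.044, 0, -0.009, 0, 0.078, 0, 1], [-0.051, 0, -0.009, 0, 0.089, 0, 1]]
[[-0.004, 0, -0.005, 0, 0.011, 0, 1], [-0.007, 0, -0.012, 0, 0.022, 0, 1], [-0.01, 0, -0.019, 0, 0.033, 0, 1], [-0.014, 0, -0.025, 0, 0.044, 0, 1], [-0.017, 0, -0.032, 0, 0.056, 0, 1], [-0.021, 0, -0.038, 0, 0.067, 0, 1], [-0.025, 0, -0.044, 0, 0.078, 0, 1], [-0.029, 0, -0.05, 0, 0.089, 0, 1]]
[[-0.003, 0, -0.007, 0, 0.011, 0, 1], [-0.006, 0, -0.014, 0, 0.022, 0, 1], [-0.009, 0, -0.02, 0, 0.033, 0, 1], [-0.012, 0, -0.027, 0, 0.044, 0, 1], [-0.016, 0, -0.033, 0, 0.056, 0, 1], [-0.02, 0, -0.04, 0, 0.067, 0, 1], [-0.02, 0, -0.04, 0, 0.067, 0, 1], [-0.02, 0, -0.04, 0, 0.067, 0, 1]]
```

carry_out --pt "0.019 0.015 -0.013 -0.001 0.027 0 1" --pt "0.014 0.015 -0.016 -0.001 0.055 0 1" --pt "0.006 0.015 -0.017 -0.001 0.083 0 1" --pt "-0.002 0.015 -0.018 -0.001 0.111 0 1" --pt "-0.012 0.015 -0.018 -0.001 0.138 0 1" --pt "-0.023 0.015 -0.017 -0.001 0.166 0 1" --pt "-0.034 0.015 -0.014 -0.001 0.194 0 1" --pt "-0.047 0.015 -0.01 -0.001 0.222 0 1"

```text
t: 48.98
tool_pos: [706.6, -185.3, 309.8]
tcp_rot: [[0.877, -0.088, 0.473], [-0.077, -0.996, -0.043], [0.475, 0.002, -0.88]]
force: [1.0, -0.4, -0.5]
gripper_width: 26.0
grip_force: 30.0
```

carry_out --pt "-0.006 0 -0.002 0 0.011 0 1" --pt "-0.011 0 -0.003 0 0.022 0 1" --pt "-0.017 0 -0.004 0 0.033 0 1" --pt "-0.023 0 -0.006 0 0.044 0 1" --pt "-0.03 0 -0.007 0 0.056 0 1" --pt "-0.037 0 -0.008 0 0.067 0 1" --pt "-0.044 0 -0.009 0 0.078 0 1" --pt "-0.051 0 -0.009 0 0.089 0 1"

```text
t: 49.65
tool_pos: [682.1, -183.2, 301.2]
tcp_rot: [[0.714, -0.088, 0.694], [-0.062, -0.996, -0.062], [0.697, 0.001, -0.717]]
force: [-0.4, -1.6, -0.3]
gripper_width: 26.1
grip_force: 30.0
```

carry_out --pt "-0.004 0 -0.005 0 0.011 0 1" --pt "-0.007 0 -0.012 0 0.022 0 1" --pt "-0.01 0 -0.019 0 0.033 0 1" --pt "-0.014 0 -0.025 0 0.044 0 1" --pt "-0.017 0 -0.032 0 0.056 0 1" --pt "-0.021 0 -0.038 0 0.067 0 1" --pt "-0.025 0 -0.044 0 0.078 0 1" --pt "-0.029 0 -0.05 0 0.089 0 1"

```text
t: 50.32
tool_pos: [654.5, -180.7, 309.0]
tcp_rot: [[0.495, -0.088, 0.864], [-0.042, -0.996, -0.077], [0.868, 0.001, -0.497]]
force: [0.3, -0.2, -1.2]
gripper_width: 25.9
grip_force: 30.0
```

carry_out --pt "-0.003 0 -0.007 0 0.011 0 1" --pt "-0.006 0 -0.014 0 0.022 0 1" --pt "-0.009 0 -0.02 0 0.033 0 1" --pt "-0.012 0 -0.027 0 0.044 0 1" --pt "-0.016 0 -0.033 0 0.056 0 1" --pt "-0.02 0 -0.04 0 0.067 0 1" --pt "-0.02 0 -0.04 0 0.067 0 1" --pt "-0.02 0 -0.04 0 0.067 0 1"

```text
t: 50.98
tool_pos: [632.5, -179.0, 309.9]
tcp_rot: [[0.306, -0.088, 0.948], [-0.026, -0.996, -0.084], [0.952, 0.001, -0.307]]
force: [-0.0, -0.3, -0.4]
gripper_width: 25.8
grip_force: 30.0
```

```bash
python3 - <<'E'
from pour import *
f=[]
for i in range(6): snap('scene'); f.append(sensors.get_obs()['force'])
o=sensors.get_obs(); print(np.mean(f,0),o['tool_pos'],o['tcp_rot'][2],lipof(o,(99,37)))
way=[(15,205+10*i,72-6.5*i) for i in range(1,9)]+[(15,285+2*i,20-5*i) for i in range(1,5)]+[(15,293,0)]*2
pour(-5,way,(99,37))
E
```

```text
[ 0.11351297 -0.08481977 -0.74607057] [ 633.03722716 -179.3626425   310.23661058] [ 0.9517496   0.00118658 -0.30687343] [ 637.84168619 -179.91312182  204.65908387]
[[0.027, 0, 0.016, 0, -0.037, 0, 1], [0.05, 0, 0.033, 0, -0.073, 0, 1], [0.071, 0, 0.051, 0, -0.109, 0, 1], [0.089, 0, 0.069, 0, -0.145, 0, 1], [0.104, 0, 0.086, 0, -0.181, 0, 1], [0.117, 0, 0.103, 0, -0.217, 0, 1], [0.127, 0, 0.119, 0, -0.253, 0, 1], [0.135, 0, 0.134, 0, -0.29, 0, 1]]
[[0.007, 0, 0.014, 0, -0.028, 0, 1], [0.013, 0, 0.028, 0, -0.056, 0, 1], [0.017, 0, 0.042, 0, -0.083, 0, 1], [0.019, 0, 0.057, 0, -0.111, 0, 1], [0.019, 0, 0.057, 0, -0.111, 0, 1], [0.019, 0, 0.057, 0, -0.111, 0, 1]]
```

carry_out --pt "0.027 0 0.016 0 -0.037 0 1" --pt "0.05 0 0.033 0 -0.073 0 1" --pt "0.071 0 0.051 0 -0.109 0 1" --pt "0.089 0 0.069 0 -0.145 0 1" --pt "0.104 0 0.086 0 -0.181 0 1" --pt "0.117 0 0.103 0 -0.217 0 1" --pt "0.127 0 0.119 0 -0.253 0 1" --pt "0.135 0 0.134 0 -0.29 0 1"

```text
t: 51.95
tool_pos: [717.4, -187.1, 355.2]
tcp_rot: [[0.933, -0.09, 0.347], [-0.083, -0.996, -0.034], [0.349, 0.003, -0.937]]
force: [-0.8, 0.7, -0.4]
gripper_width: 26.1
grip_force: 30.0
```

carry_out --pt "0.007 0 0.014 0 -0.028 0 1" --pt "0.013 0 0.028 0 -0.056 0 1" --pt "0.017 0 0.042 0 -0.083 0 1" --pt "0.019 0 0.057 0 -0.111 0 1" --pt "0.019 0 0.057 0 -0.111 0 1" --pt "0.019 0 0.057 0 -0.111 0 1"

```text
t: 52.45
tool_pos: [737.0, -188.7, 328.0]
tcp_rot: [[0.996, -0.088, 0.011], [-0.088, -0.996, -0.002], [0.011, 0.001, -1.0]]
force: [-0.7, -0.2, -0.8]
gripper_width: 26.1
grip_force: 30.0
```

```bash
python3 - <<'E'
from plan import *
o=sensors.get_obs(); print(o['tool_pos'],o['tcp_rot'][2])
path((o['tool_pos'],-5,0),((497,136,190),-11.5,0),24,1)
E
```

```text
[ 736.96836563 -188.69825854  327.96043311] [ 1.06996204e-02  9.13198594e-04 -9.99942340e-01]
[[0, 0, 0, 0, 0, 0, 1], [-0.003, -0.003, 0.001, 0, 0, 0, 1], [-0.009, -0.01, 0.004, 0, 0, 0.001, 1], [-0.019, -0.021, 0.01, 0, 0, 0.001, 1], [-0.034, -0.039, 0.018, 0, 0, 0.002, 1], [-0.055, -0.063, 0.029, 0, 0, 0.004, 1], [-0.081, -0.092, 0.042, 0, 0, 0.005, 1], [-0.112, -0.127, 0.058, 0, 0, 0.008, 1]]
[[-0.036, -0.039, 0.018, 0, 0, 0.002, 1], [-0.075, -0.081, 0.038, 0, 0, 0.005, 1], [-0.117, -0.126, 0.059, 0, 0, 0.008, 1], [-0.159, -0.172, 0.08, 0, 0, 0.01, 1], [-0.202, -0.218, 0.102, 0, 0, 0.013, 1], [-0.243, -0.263, 0.122, 0, 0, 0.016, 1], [-0.283, -0.305, 0.142, 0, 0, 0.019, 1], [-0.319, -0.344, 0.16, 0, 0, 0.021, 1]]
[[-0.034, -0.032, 0.016, 0, 0, 0.002, 1], [-0.062, -0.059, 0.029, 0, 0, 0.004, 1], [-0.085, -0.081, 0.04, 0, 0, 0.005, 1], [-0.102, -0.097, 0.048, 0, 0, 0.006, 1], [-0.114, -0.108, 0.053, 0, 0, 0.007, 1], [-0.12, -0.114, 0.057, 0, 0, 0.007, 1], [-0.123, -0.116, 0.058, 0, 0, 0.008, 1], [-0.123, -0.116, 0.058, 0, 0, 0.008, 1]]
```

carry_out --pt "0 0 0 0 0 0 1" --pt "-0.003 -0.003 0.001 0 0 0 1" --pt "-0.009 -0.01 0.004 0 0 0.001 1" --pt "-0.019 -0.021 0.01 0 0 0.001 1" --pt "-0.034 -0.039 0.018 0 0 0.002 1" --pt "-0.055 -0.063 0.029 0 0 0.004 1" --pt "-0.081 -0.092 0.042 0 0 0.005 1" --pt "-0.112 -0.127 0.058 0 0 0.008 1"

```text
t: 53.12
tool_pos: [684.9, -119.8, 300.6]
tcp_rot: [[0.993, -0.114, 0.014], [-0.114, -0.993, -0.002], [0.014, 0.001, -1.0]]
force: [0.6, -0.7, -0.9]
gripper_width: 25.8
grip_force: 30.0
```

carry_out --pt "-0.036 -0.039 0.018 0 0 0.002 1" --pt "-0.075 -0.081 0.038 0 0 0.005 1" --pt "-0.117 -0.126 0.059 0 0 0.008 1" --pt "-0.159 -0.172 0.08 0 0 0.01 1" --pt "-0.202 -0.218 0.102 0 0 0.013 1" --pt "-0.243 -0.263 0.122 0 0 0.016 1" --pt "-0.283 -0.305 0.142 0 0 0.019 1" --pt "-0.319 -0.344 0.16 0 0 0.021 1"

```text
t: 53.78
tool_pos: [545.9, 69.7, 218.1]
tcp_rot: [[0.984, -0.179, 0.014], [-0.179, -0.984, -0.002], [0.014, -0.001, -1.0]]
force: [-0.2, 0.9, -1.5]
gripper_width: 25.8
grip_force: 30.0
```

carry_out --pt "-0.034 -0.032 0.016 0 0 0.002 1" --pt "-0.062 -0.059 0.029 0 0 0.004 1" --pt "-0.085 -0.081 0.04 0 0 0.005 1" --pt "-0.102 -0.097 0.048 0 0 0.006 1" --pt "-0.114 -0.108 0.053 0 0 0.007 1" --pt "-0.12 -0.114 0.057 0 0 0.007 1" --pt "-0.123 -0.116 0.058 0 0 0.008 1" --pt "-0.123 -0.116 0.058 0 0 0.008 1"

```text
t: 54.45
tool_pos: [498.3, 136.3, 188.8]
tcp_rot: [[0.979, -0.204, 0.012], [-0.203, -0.979, -0.002], [0.013, -0.0, -1.0]]
force: [-0.1, -0.4, -2.4]
gripper_width: 25.7
grip_force: 30.0
```

```bash
python3 - <<'E'
from plan import *
o=sensors.get_obs(); print(o['tool_pos'],o['tcp_rot'][2])
plan([((495,136.5,75.5),-11.5,0,1,1)])
E
```

```text
[498.2575343  136.2533546  188.77841384] [ 1.25792026e-02 -4.35161500e-04 -9.99920784e-01]
1x [-0.009,0.001,0.226,-0.0001,-0.004,-0.0013,1]
```

carry_out --pt "-0.003 0.001 0.03 0 -0.004 -0.001 1" --pt "-0.008 0.001 0.09 0 -0.004 -0.001 1" --pt "-0.009 0.001 0.15 0 -0.004 -0.001 1" --pt "-0.009 0.001 0.19 0 -0.004 -0.001 1" --pt "-0.009 0.001 0.215 0 -0.004 -0.001 1" --pt "-0.009 0.001 0.223 0 -0.004 -0.001 1" --pt "-0.009 0.001 0.227 0 -0.004 -0.001 1" --pt "-0.009 0.001 0.227 0 -0.004 -0.001 1"

```text
t: 55.12
tool_pos: [495.6, 136.2, 75.5]
tcp_rot: [[0.98, -0.201, 0.0], [-0.201, -0.98, 0.0], [-0.0, -0.0, -1.0]]
force: [0.5, 0.0, -1.1]
gripper_width: 25.9
grip_force: 30.0
```

```bash
python3 - <<'E'
from plan import *
o=sensors.get_obs(); print(o['tool_pos'],o['tcp_rot'][2],o['force'])
plan([((552,-178,330),3,0,-.3,1)],((495,136.5,190),rot(-11.5)))
E
```

```text
[495.6357578  136.16290077  75.51747034] [-6.97069161e-05 -3.94455709e-04 -9.99999920e-01] [ 0.52880309  0.04223646 -1.12243017]
1x [0.237,0.594,-0.28,0,0,-0.0806,-0.3]
```

carry_out --pt "0 0 0.003 0 0 0 1" --pt "0 0 0.003 0 0 0 -0.3" --pt "0 0 0.003 0 0 0 -0.3" --pt "0 0 0.003 0 0 0 -0.3" --pt "0 0 0.003 0 0 0 -0.3" --pt "0 0 -0.06 0 0 0 -0.3" --pt "0 0 -0.14 0 0 0 -0.3" --pt "0 0 -0.22 0 0 0 -0.3"

```text
t: 55.78
tool_pos: [494.5, 136.3, 185.8]
tcp_rot: [[0.98, -0.2, -0.002], [-0.2, -0.98, 0.0], [-0.002, 0.0, -1.0]]
force: [0.7, -0.5, 0.9]
gripper_width: 60.2
grip_force: 0.0
```

carry_out --pt "0.02 0.05 -0.07 0 0 -0.02 -0.3" --pt "0.05 0.12 -0.12 0 0 -0.04 -0.3" --pt "0.08 0.2 -0.17 0 0 -0.06 -0.3" --pt "0.11 0.27 -0.21 0 0 -0.08 -0.3" --pt "0.14 0.35 -0.25 0 0 -0.08 -0.3" --pt "0.17 0.43 -0.28 0 0 -0.08 -0.3" --pt "0.2 0.5 -0.28 0 0 -0.08 -0.3" --pt "0.237 0.594 -0.28 0 0 -0.08 -0.3"

```text
t: 56.45
tool_pos: [547.0, -152.4, 325.7]
tcp_rot: [[0.999, 0.05, 0.002], [0.05, -0.999, -0.0], [0.002, 0.0, -1.0]]
force: [0.5, 1.6, -0.4]
gripper_width: 60.6
grip_force: 0.0
```

carry_out --pt "0 0 0 0 0 0 -0.3" --pt "0 0 0 0 0 0 -0.3"

```text
t: 56.62
tool_pos: [546.8, -152.2, 323.2]
tcp_rot: [[0.999, 0.047, -0.001], [0.047, -0.999, 0.001], [-0.001, -0.001, -1.0]]
force: [0.5, 1.1, 0.1]
gripper_width: 60.6
grip_force: 0.0
```

```bash
python3 - <<'E'
from plan import *
from ov import proj
from meas import blocks
im,d,P=snap('wrist'); q=proj(P,[[622.3,-178.4,130]])[0]; print(q)
u,v=q.astype(int)
a=cv2.resize(im[max(0,v-75):v+75,max(0,u-75):u+75,::-1],(450,450),interpolation=3)
x,d,P=snap('top')
for b in blocks(x,cloud(P,d)): print(b[:3])
b=cv2.resize(x[215:330,165:335,::-1],(340,450),interpolation=3)
cv2.imwrite('pics/w3.png',np.hstack([a,b])); print(sensors.get_obs()['tool_pos'])
plan([((483.3,-135.8,150),3,0,-.3,8)])
E
```

```text
[353.41715719 140.50561826]
(array([547.1, 256.1]), array([25.3, 13.8, 84.7]), np.float64(110.5))
(array([518. , 352.6]), array([27.1, 13.9, 83.9]), np.float64(110.5))
(array([470.7,  89.7]), array([25.7, 13.7, 74.2]), np.float64(111.5))
[ 546.73783288 -150.00436404  323.55591141]
8x [-0.125,-0.034,0.347,-0.0003,0.0002,-0.0009,-0.3]
```

View pics/w3.png

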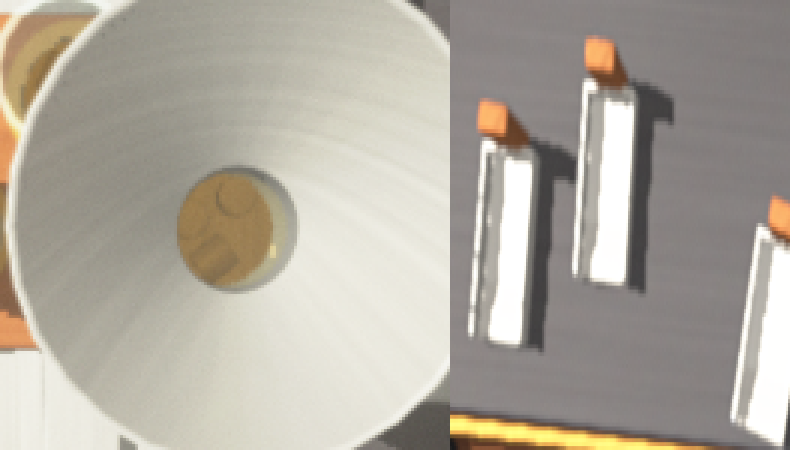

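Picture: at least two slugs show in the right tube, at (237,195) and (212,258). The right scoop has been knocked aside to the picture's edge at (770,320). I look once more from a better place.

carry_out --pt "0.012 0.056 -0.012 0 0 0 -0.3" --pt "0.012 0.056 -0.012 0 0 0 -0.3" --pt "0.012 0.056 -0.012 0 0 0 -0.3" --pt "0.012 0.056 -0.012 0 0 0 -0.3"

```text
t: 57.05
tool_pos: [554.2, -176.8, 329.7]
tcp_rot: [[0.999, 0.051, -0.0], [0.051, -0.999, 0.001], [-0.0, -0.001, -1.0]]
force: [0.2, 0.8, 0.3]
gripper_width: 60.8
grip_force: 0.0
```

```bash
python3 - <<'E'
from plan import *
from ov import proj
im,d,P=snap('wrist'); q=proj(P,[[622.3,-178.4,130]])[0]; print(q)
u,v=q.astype(int)
a=cv2.resize(im[v-35:v+35,u-35:u+35,::-1],(420,420),interpolation=3); a=cv2.convertScaleAbs(a,alpha=1.3)
x,d,P=snap('top'); C=cloud(P,d)
b=cv2.resize(x[240:345,285:380,::-1],(380,420),interpolation=3)
cv2.imwrite('pics/w4.png',np.hstack([a,b])); print(sensors.get_obs()['tool_pos'])
z=C[...,2]
# shelf outline: everything 24..66 high around
m=(z>36)&(z<50)&(C[...,1]>40)&(C[...,1]<460)&(C[...,0]>340)&(C[...,0]<660)
n,l,s,c=cv2.connectedComponentsWithStats(m.astype(np.uint8)); 
pts=C[m][:,:2].astype(np.float32); print('lips',cv2.minAreaRect(pts)); 
m2=(z>22)&(z<66)&(C[...,1]>40)&(C[...,1]<460)&(C[...,0]>340)&(C[...,0]<660)
n,l,s,c=cv2.connectedComponentsWithStats(m2.astype(np.uint8)); i=1+np.argmax(s[1:,4]); print('shelf',cv2.minAreaRect(C[l==i][:,:2].astype(np.float32)))
# right scoop walls
hsv=cv2.cvtColor(x,cv2.COLOR_RGB2HSV)
w=(z>50)&(z<66)&(hsv[...,1]<80)&(np.hypot(C[...,0]-425,C[...,1]-104)<75); n,l,s,c=cv2.connectedComponentsWithStats(w.astype(np.uint8))
for i in range(1,n):
    if s[i,4]>8: p=C[l==i]; print(s[i,4],p.mean(0).round(1),p.min(0).round(),p.max(0).round())
E
```

```text
[326.4262877  147.69084986]
[ 554.08686508 -176.86553356  329.7938949 ]
lips ((512.7954711914062, 253.45010375976562), (404.475830078125, 288.35589599609375), 87.50094604492188)
shelf ((496.38104248046875, 254.750244140625), (403.17449951171875, 320.31256103515625), 86.98619079589844)
210 [428.  102.2  57.9] [369.  68.  50.] [472. 138.  64.]
19 [361.4  71.   61.1] [357.  66.  52.] [364.  75.  65.]
```

View pics/w4.png

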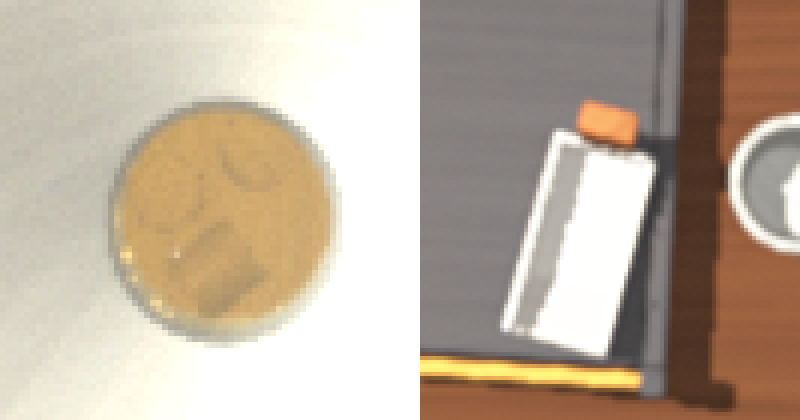

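Picture: all three slugs are in the right tube, at (165,200), (250,165) and (215,270). The right scoop stands upright, empty and behind the gate, so it can stay there. Last job is to slide the carrier to the right stop.

```bash
python3 - <<'E'
from plan import *
plan([((483.3,-135.8,150),3,0,-.3,8),((483.3,-135.8,59),3,0,-.3,8)])
E
```

```text
8x [-0.137,-0.089,0.36,-0.0002,0.0001,-0.0004,-0.3]
8x [-0.137,-0.089,0.542,-0.0002,0.0001,-0.0004,-0.3]
```

carry_out --pt "-0.05 -0.04 0.03 0 0 0 -0.3" --pt "-0.1 -0.07 0.08 0 0 0 -0.3" --pt "-0.137 -0.089 0.14 0 0 0 -0.3" --pt "-0.137 -0.089 0.22 0 0 0 -0.3" --pt "-0.137 -0.089 0.3 0 0 0 -0.3" --pt "-0.137 -0.089 0.36 0 0 0 -0.3" --pt "-0.137 -0.089 0.36 0 0 0 -0.3" --pt "-0.137 -0.089 0.36 0 0 0 -0.3"

```text
t: 57.82
tool_pos: [483.0, -136.2, 149.8]
tcp_rot: [[0.999, 0.05, -0.002], [0.05, -0.999, 0.001], [-0.002, -0.001, -1.0]]
force: [0.7, -0.4, 0.7]
gripper_width: 60.4
grip_force: 0.0
```

```bash
python3 - <<'E'
from plan import *
o=sensors.get_obs(); print(o['tool_pos'])
plan([((483.3,-135.8,59),3,0,-.3,8)])
E
```

```text
[ 483.04019436 -136.23494241  149.7618762 ]
8x [0.001,-0.001,0.182,-0.0004,0.0006,-0.0006,-0.3]
```

carry_out --pt "0 0 0.06 0 0 0 -0.3" --pt "0 0 0.12 0 0 0 -0.3" --pt "0 0 0.17 0 0 0 -0.3" --pt "0 0 0.182 0 0 0 1" --pt "0 0 0.182 0 0 0 1" --pt "0 0 0.182 0 0 0 1" --pt "0 0 0.182 0 0 0 1" --pt "0 0 0.182 0 0 0 1"

```text
t: 58.48
tool_pos: [484.5, -137.2, 61.0]
tcp_rot: [[0.999, 0.05, 0.002], [0.05, -0.999, -0.0], [0.002, 0.001, -1.0]]
force: [-0.0, 0.3, -0.2]
gripper_width: 31.9
grip_force: 0.0
```

carry_out --pt "0 0 0 0 0 0 1" --pt "0 0 0 0 0 0 1" --pt "0 0 0 0 0 0 1" --pt "0 0.02 0 0 0 0 1" --pt "0 0.05 0 0 0 0 1" --pt "0 0.09 0 0 0 0 1" --pt "0 0.13 0 0 0 0 1" --pt "0 0.17 0 0 0 0 1"

```text
t: 59.15
tool_pos: [488.0, -222.4, 59.6]
tcp_rot: [[0.999, 0.05, 0.001], [0.05, -0.999, 0.001], [0.001, -0.001, -1.0]]
force: [-1.3, 3.6, 7.7]
gripper_width: 17.5
grip_force: 30.0
```

carry_out --pt "0 0.04 0 0 0 0 1" --pt "0 0.08 0 0 0 0 1" --pt "0 0.12 0 0 0 0 1" --pt "0 0.15 0 0 0 0 1" --pt "0 0.18 0 0 0 0 1" --pt "0 0.2 0 0 0 0 1" --pt "0 0.2 0 0 0 0 1"

```text
t: 59.73
tool_pos: [493.0, -323.8, 59.7]
tcp_rot: [[0.999, 0.049, 0.001], [0.049, -0.999, -0.001], [0.001, 0.001, -1.0]]
force: [-1.3, -2.0, 8.3]
gripper_width: 17.5
grip_force: 30.0
```

carry_out --pt "0 0.006 0 0 0 0 1" --pt "0 0.012 0 0 0 0 1" --pt "0 0.012 0 0 0 0 1"

```text
t: 59.98
tool_pos: [493.2, -328.4, 59.6]
tcp_rot: [[0.999, 0.049, 0.001], [0.049, -0.999, -0.001], [0.0, 0.001, -1.0]]
force: [-1.5, -2.2, 7.2]
gripper_width: 17.4
grip_force: 30.0
```

carry_out --pt "0 0.004 0 0 0 0 1" --pt "0 0.008 0 0 0 0 1" --pt "0 0.01 0 0 0 0 1" --pt "0 0.01 0 0 0 0 1"

```text
t: 60.32
tool_pos: [493.5, -333.0, 59.7]
tcp_rot: [[0.999, 0.05, 0.0], [0.05, -0.999, -0.0], [0.0, 0.0, -1.0]]
force: [-1.4, -0.7, 7.4]
gripper_width: 17.6
grip_force: 30.0
```

carry_out --pt "0 0.003 0 0 0 0 1" --pt "0 0.006 0 0 0 0 1" --pt "0 0.006 0 0 0 0 1"

```text
t: 60.57
tool_pos: [493.7, -334.8, 59.6]
tcp_rot: [[0.999, 0.05, 0.0], [0.05, -0.999, 0.002], [0.0, -0.002, -1.0]]
force: [-2.0, 11.0, 10.2]
gripper_width: 17.5
grip_force: 30.0
```

```bash
python3 tubes.py
```

```text
scene 137 [ 634.1 -380.2] 26.1
scene 130 [ 675.6 -325.3] 24.1
scene 126 [ 632.3 -275.6] 25.9
top 247 [ 676.2 -326.5] 24.5
top 230 [ 633.6 -379. ] 24.4
top 151 [ 629.  -275.2] 24.1
60.6667 [ 493.68265875 -334.81435518   59.62739827] [-2.13415111 10.96456432 10.95803675] 17.475934211370436 30.005753338336945
```

carry_out --pt "0 0 0 0 0 0 -0.3" --pt "0 0 0 0 0 0 -0.3" --pt "0 0 0 0 0 0 -0.3" --pt "0 0 0 0 0 0 -0.3" --pt "0 0 -0.08 0 0 0 -0.3" --pt "0 0 -0.16 0 0 0 -0.3" --pt "0 0 -0.24 0 0 0 -0.3" --pt "0 0 -0.32 0 0 0 -0.3"

```text
t: 61.33
tool_pos: [493.1, -335.5, 220.5]
tcp_rot: [[0.999, 0.05, -0.001], [0.05, -0.999, 0.001], [-0.0, -0.001, -1.0]]
force: [0.7, -0.4, -0.2]
gripper_width: 59.7
grip_force: 0.0
```

carry_out --pt "-0.05 0.03 -0.04 0 0 0 -0.3" --pt "-0.1 0.06 -0.06 0 0 0 -0.3" --pt "-0.1 0.06 -0.06 0 0 0 -0.3" --pt "-0.1 0.06 -0.06 0 0 0 -0.3" --pt "-0.1 0.06 -0.06 0 0 0 -0.3" --pt "-0.1 0.06 -0.06 0 0 0 -0.3"

```text
t: 61.83
tool_pos: [445.3, -367.7, 247.8]
tcp_rot: [[0.999, 0.05, -0.001], [0.05, -0.999, 0.001], [-0.001, -0.001, -1.0]]
force: [0.7, -0.1, -0.1]
gripper_width: 60.5
grip_force: 0.0
```

```bash
python3 tubes.py; python3 - <<'E'
from plan import *
from meas import blocks
im,d,P=snap('top')
for b in blocks(im,cloud(P,d)): print(b[:3])
E
```

```text
scene 147 [ 634.1 -378.3] 25.1
scene 129 [ 678.1 -326.2] 25.2
scene 128 [ 630.  -275.4] 25.3
top 247 [ 676.5 -325.8] 24.3
top 237 [ 632.6 -378.5] 24.8
top 146 [ 628.4 -276.3] 23.8
61.9333 [ 445.41181216 -367.58973593  247.89909778] [-0.43063871 -0.06925298  0.88531179] 60.7051639532069 0.0
(array([547.4, 256.1]), array([26.1, 14.2, 86. ]), np.float64(110.3))
(array([517.9, 353. ]), array([26.2, 14. , 86.6]), np.float64(109.8))
(array([470.5,  89.7]), array([25.8, 13.5, 73.4]), np.float64(111.4))
```

```bash
python3 -c "
from workcell import env
print(env.sign_off())"
```

```text
the job is handed in; nothing more can be done
None
```

I handed the job in: camera views down the spout showed 3 slugs in the left tube, 1 in the middle and 3 in the right; all three scoops stand upright and empty on the shelf (the right one, knocked aside during the run, I left where it landed behind the gate), and the carrier is at its right-hand stop; `env.sign_off()` returned no verdict.

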